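Load the drawer dehumidifier cassette and unclip it from its drying dock

TASK

Get the dried dehumidifier cassette ready for the vanity drawer: drop the cedar block into the pocket on top of the cassette until it sits on the pocket's floor, let go of it and swing the orange retaining lever fully shut over it. Then squeeze the two teal side catches together with the fingers and lift the cassette out of its drying dock, and finish while still holding it by the squeezed catches, level and still, in the air above the dock with its underside at least 3 cm higher than the dock's rim. Leave the other things on the vanity where they stand.

Things in the scene. Friction and masses are not known exactly. Their poses are not given: they have to be found in the camera images.
- cedar_center (a point): Centre of the loose cedar block, reddish brown wood, 36 x 26 x 28 mm (its x, y, z), 20 g; it stands on the vanity top with its z axis up, centre 14 mm above the top.
- cassette: White dehumidifier cassette, 84 x 40 x 56 mm (its x, y, z), about 0.2 kg, loose but clipped in the dock. Origin: centre of its underside; z up, x along its length, +y its left. Docked, its origin is 8 mm above the vanity top. The lever's post rises 15 mm from its top at x = +33 mm; a keeper for the lever's nose, 9 x 12 mm, rises 25 mm from its top at x = -37, y = -6 mm.
- pocket (a point): Centre of the mouth of the pocket in the cassette's top (x = y = 0 of the cassette, 56 mm above its underside), axes as its. Pocket 40 x 30 mm (x, y), 15 mm deep, mouth flared 3 mm more all round: takes the block with its 36 mm side along x. Seated, the block stands 13 mm proud, its centre 1 mm below this point. The lever's post leaves no finger room at the block's +x end: hold it by its long sides (26 mm apart).
- lever (a joint): Orange retaining lever, flat bar 10 mm wide, 5 mm thick, swinging level about an upright pin. 0 = shut: over the block, pointing to the cassette's -x, nose in its keeper. Opening turns it clockwise seen from above, up to 2.3 rad; at 1.57 it points to +y. Starts at 1.7 to 2.2. Stiff, damped: stays where left, 0.5 to 2 N at the stud moves it. Underside 15 mm above the cassette's top, 2 mm over a seated block.
- lever_stud (a point): Middle of the upright stud at the lever's free end, 10 mm across and 8 mm tall, 60 mm from the lever's pin; this point is 24 mm above the cassette's top (the stud spans 20 to 28 mm above it).
- lever_pivot (a point): Point on the lever's pin axis on top of the lever, 20 mm above the cassette's top, at x = +33 mm, y = 0 of the cassette; axes as the cassette's.
- catch_left_plate (a point): Middle of the outer face of the left catch (cassette +y): teal ribbed finger plate 30 mm long (x) and 26 mm high, 30 mm from the cassette's middle plane, 46 mm above the cassette's underside (the plate spans 30 to 56 mm). Pressed towards the cassette, it goes in 5 mm to a hard stop.
- catch_right_plate (a point): Middle of the outer face of the right catch (cassette -y), the mirror image of the left one; the two outer faces are 60 mm apart free and 50 mm apart when both are squeezed in.
- catch_left (a joint): Travel of the left catch in m: 0 = out (its hook, low down, sits under the dock's lip), 0.005 = fully in. Its spring takes 3 N to start and 7 N fully in. The hook comes free of the lip beyond about 0.0035.
- catch_right (a joint): Travel of the right catch in m, as for the left one. Both must be in at the same time for the cassette to lift; it is then carried by the squeezed catch plates.
- dock: Grey drying dock fixed to the vanity top, 120 x 104 mm (x, y), rim 28 mm above the top. Origin: centre of its underside; axes as the docked cassette's. The docked cassette's origin lies 8 mm over this point, in a well with its floor 8 mm high, 20 mm deep, with 1.5 mm play each side.
- compact: Bystander: round beige plastic compact, 72 mm across, 18 mm high; origin at the centre of its underside.
- jar: Bystander: frosted glass jar with a screw lid, 52 mm across, 46 mm high; origin at the centre of its underside.
- clipper: Bystander: chrome nail clipper lying along its x, 58 x 12 x 13 mm; origin at the centre of its underside.
- comb: Bystander: blue plastic comb lying flat along its x, 165 x 32 x 5 mm; origin near the middle of its underside.
- mirror: Bystander: chrome spring clip stand (base 96 mm across) gripping a round mirror 100 mm across, 210 mm high in all; origin at the centre of its base.
- perfume: Bystander: small square amber perfume bottle, 34 x 34 mm, 74 mm high; origin at the centre of its underside.
Mind the look-alikes: they are no part of the job. Of the things like the cassette, leave any that is pink; of the rest the larger one is meant.

How it is judged (in metres and radians):
On the way, in this order (a step that is already met when the one before it is completed fails the run):
1. the cedar block sits in the pocket, let go, with the cassette still in its dock (horizontal distance between cedar_center and pocket below 0.005 m and z of cedar_center in the frame of cassette between 0.05 and 0.058 m and angle between the z axis of cedar_center and the z axis of cassette, either way round below 0.1 rad and z of cassette in the frame of dock below 0.013 m and contact force between the fingers and cedar below 0.05 N), for 0.2 s.
2. the lever is swung shut over the seated block, with the cassette still in its dock (horizontal distance between cedar_center and pocket below 0.005 m and z of cedar_center in the frame of cassette between 0.05 and 0.058 m and angle between the z axis of cedar_center and the z axis of cassette, either way round below 0.1 rad and z of cassette in the frame of dock below 0.013 m and value of joint lever below 0.12 rad), for 0.2 s.
3. both catches are squeezed in and the cassette is clear of the dock (value of joint each of catch_left, catch_right above 0.0037 m and contact force between the fingers and catch_left above 2 N and contact force between the fingers and catch_right above 2 N and z of cassette in the frame of dock above 0.03 m), for 0.2 s.
At the end, for the whole second after the job is handed in: Cassette held still, level (0.2 rad), underside 28 mm or more above the dock rim, within 80 mm of the dock middle, off the dock; both catches squeezed over 3.7 mm by the fingers (2 N each); lever under 0.12 rad; cedar seated within 5 mm sideways, 4 mm in height, 0.1 rad (z of cassette in the frame of dock above 0.056 m and horizontal distance between cassette and dock below 0.08 m and angle between cassette's own z axis and vertical below 0.2 rad and linear speed of cassette below 0.02 m/s and contact force between cassette and dock below 0.05 N and value of joint each of catch_left, catch_right above 0.0037 m and contact force between the fingers and catch_left above 2 N and contact force between the fingers and catch_right above 2 N and horizontal distance between cedar_center and pocket below 0.005 m and z of cedar_center in the frame of cassette between 0.05 and 0.058 m and angle between the z axis of cedar_center and the z axis of cassette, either way round below 0.1 rad and value of joint lever below 0.12 rad); the arm keeps its last pose, push and grip.
It fails at once if a bystander (compact, jar, clipper, comb, mirror or perfume) is shifted by more than 15 mm or tipped by more than 0.3 rad (distance of any of compact, jar, clipper, comb, mirror, perfume from where it was at the start of the episode above 0.015 m or angle between any of compact, jar, clipper, comb, mirror, perfume's own z axis and vertical above 0.3 rad).
It also fails if it takes over 67 s, if anything falls off the work surface, if the arm or the gripper's body presses on something with over 40 N, if the wrist force passes 120 N, or if a joint passes its speed limit or range.

ROBOT

A 6-joint arm with a two-finger parallel gripper is mounted at the origin on the work surface. World frame = base frame: x ahead of the robot, y to its left, z up, the work surface at z = 0. Lengths are in m, angles in degrees, forces in N, time in s.
With the tool pointing down it reaches from about 0.3 to 0.85 m from the base axis. Payload 5.4 kg.
Tool frame: the origin (TCP) lies at the very end of the fingers, on their centre line; the grasp point (between the pads) lies 19 mm behind it (robot.tcp_to_grasp is the distance from the TCP to the grasp point, in m); x points along the fingers, y is the direction in which the jaws open and shut, and the axes are right-handed (so a half turn about x gives the same grasp; the last joint's range is limited). The gripper opens to 85 mm and grips with 20 to 120 N. Pads are 22 mm wide; open, the fingers measure 114 mm over their backs; the gripper's body (76 mm by 85 mm) begins 54 mm behind the grasp point. The pads swing forward as they close: fully open they stand 13 mm farther back than shut.
Start: joints at [-12.038, 9.076, 91.501, -0, 79.423, -12.038], TCP at [0.575, -0, 0.203] pointing down, gripper open.
Joint ranges: [-166.64, 166.64], [-54.1, 131.32], [10.49, 154.53], [-73.88, 253.88], [9.74, 151.15], [-171.62, 171.62]. Speed limits (degrees/s): [147.25, 147.25, 180, 180, 180, 180].

INTERFACE

Orientations are given as [roll, pitch, yaw] about the fixed x, y, z axes, in that order (R = Rz(yaw) Ry(pitch) Rx(roll)).
In Python, from bench import robot gives the robot as it stands. The module is installed in compiled form; this text tells all that it offers.
- The arm moves only by the shell command python3 -m creep 'ROWS' [FORCE]. ROWS is text: rows parted by semicolons, each of 5 numbers parted by spaces: the gripper command: -1 is shut, 1 is fully open, values between are in proportion, then the shift along the tool's x, y, z in m, then the turn about the tool's x in rad. In form: claw tx ty tz twist; .... A call has 1 to 20 rows; each row shifts and turns the commanded pose from where the row before left it, along the tool's axes as they then stand; what a row does not reach is not made up. A row lasts 1/10 s, in which the tool goes at most 50 mm and 8.59 degrees, less where a joint would pass 70% of its speed; a pose out of reach is approached as far as the arm can. A call with a gripper value outside its range is refused whole. The fingers move at their own pace and stop on an object; FORCE is the grip in N (left out, the last holds). Time passes only in rows, so rows that do not move let the fingers close. It gives the time, the measured TCP pose, the force and the opening at its end, in the units of the state.
- robot.read_state(): the state, without advancing time (a new reading comes with each control period).
- robot.snapshot(name): name is "scene" or "side" or "wrist"; returns (picture, depth): 480x640x3 uint8, red, green, blue; 480x640 float32, m along the optical axis (not along the pixel's ray), 0 where there is no reading.
- robot.calibration(name): a dict with "fx", "fy", "cx", "cy" (pixels), "T" (4x4, takes a point from camera to world coordinates); the wrist camera has in their place "hand_eye" (4x4, takes a point from camera to tool coordinates, whose origin is the TCP and whose axes are the tool frame's). Camera axes: x right, y down, z forward; pixel columns grow to the right and rows downward; lengths in m; the calibration is good to about 2 mm. A picture is of the moment at which its call begins: read the wrist's pose just before it. calibration takes no time and is no camera call.
- robot.close_job(): hands the job in, once; it reports no verdict.
The state is a dict: "time": time; "qpos": joint angles; "qd": joint speeds; "joint_efforts": joint torques, N m; "position": TCP position; "eef_rot": TCP orientation; "force": force on the tool from outside, world axes, zero at the start; "moment": the same for the moment, N m; "gripper_width": finger opening in m.
Only numpy, scipy, OpenCV 4.12 (cv2) and the standard library are available. Lean on these libraries where they do the work, as an engineer would, in place of code of your own. Each camera call takes 0.05 s, during which the arm holds its last target.

## Working session

There is one attempt and no reset: what is moved stays moved. The work goes in short steps, Python scripts to look and compute and a shell command to move; the robot and the scene stay as the last step left them, time stands still between calls to the robot, and variables do not carry over. Pictures are saved under pics/ and viewed, and the job is handed in when it is done.

```bash
mkdir -p pics
cat > h.py <<'E'
import numpy as np, cv2
from bench import robot
from scipy.spatial.transform import Rotation as Ro
def snap(n,tag):
    s=robot.read_state(); im,d=robot.snapshot(n); cv2.imwrite(f'pics/{tag}.png',im[:,:,::-1]); np.savez(f'pics/{tag}.npz',im=im,d=d,p=s['position'],e=s['eef_rot']); return im,d,s
def camT(n,s):
    c=robot.calibration(n)
    if n!='wrist': return c,np.array(c['T'])
    T=np.eye(4);T[:3,:3]=Ro.from_euler('xyz',s['eef_rot'],degrees=True).as_matrix();T[:3,3]=s['position']
    return c,T@np.array(c['hand_eye'])
def ray(c,T,u,v):
    d=np.array([(u-c['cx'])/c['fx'],(v-c['cy'])/c['fy'],1.]);return T[:3,3],T[:3,:3]@d
def onplane(c,T,u,v,z):
    o,d=ray(c,T,u,v);return o+d*(z-o[2])/d[2]
def cloud(c,T,d):
    v,u=np.mgrid[:480,:640];P=np.stack([(u-c['cx'])/c['fx']*d,(v-c['cy'])/c['fy']*d,d],-1)
    return P@T[:3,:3].T+T[:3,3]
E
python3 - <<'E'
from h import *
for n in('scene','side','wrist'): snap(n,n+'0'); print(n,robot.calibration(n))
print(robot.read_state(), robot.tcp_to_grasp)
E
```

```text
scene {'fx': 580.3466890335309, 'fy': 580.3466890335309, 'cx': 322.3727186128392, 'cy': 247.5467491813719, 'T': array([[-0.85113684,  0.39146225, -0.3497476 ,  1.01222915],
       [ 0.52481312,  0.61968369, -0.58357803,  0.83938261],
       [-0.01171589, -0.68025689, -0.73288014,  1.06593442],
       [ 0.        ,  0.        ,  0.        ,  1.        ]])}
side {'fx': 476.54521598748227, 'fy': 476.54521598748227, 'cx': 322.71379365403305, 'cy': 231.7595212560126, 'T': array([[ 0.97946912, -0.15162685,  0.13285158,  0.42904475],
       [-0.200591  , -0.6673661 ,  0.7172069 , -0.60632581],
       [-0.02008719, -0.72913084, -0.68407947,  0.73408439],
       [ 0.        ,  0.        ,  0.        ,  1.        ]])}
wrist {'fx': 429.3849963403838, 'fy': 429.3849963403838, 'cx': 319.0548161379784, 'cy': 242.26640317279094, 'hand_eye': array([[ 5.77645879e-04, -2.80744932e-01,  9.59782241e-01,
        -1.69377064e-01],
       [ 9.99999758e-01, -2.09520933e-04, -6.63137587e-04,
        -8.74960058e-04],
       [ 3.87266987e-04,  9.59782392e-01,  2.80744743e-01,
        -7.20355613e-02],
       [ 0.00000000e+00,  0.00000000e+00,  0.00000000e+00,
         1.00000000e+00]])}
{'time': 0.15, 'qpos': array([-1.20393242e+01,  9.10447370e+00,  9.15553583e+01,  2.30043412e-04,
        7.94243000e+01, -1.20381798e+01]), 'qd': array([-0.03063386, -0.13160554, -0.16640155,  0.07638567,  0.01819788,
       -0.00702117]), 'joint_efforts': array([-2.14565043e-04, -3.96382570e+01, -3.31784391e+01, -3.73612720e-04,
        5.52137004e-03,  3.93964319e-05]), 'position': array([5.74493042e-01, 7.34607543e-05, 2.02544077e-01]), 'eef_rot': array([-102.1921406 ,   89.91586772,  167.80667258]), 'force': array([-0.35646346, -0.40485649,  0.07086936]), 'moment': array([0.00211997, 0.02629212, 0.05157833]), 'gripper_width': 0.08521346365592453} 0.0187
```

View pics/scene0.png

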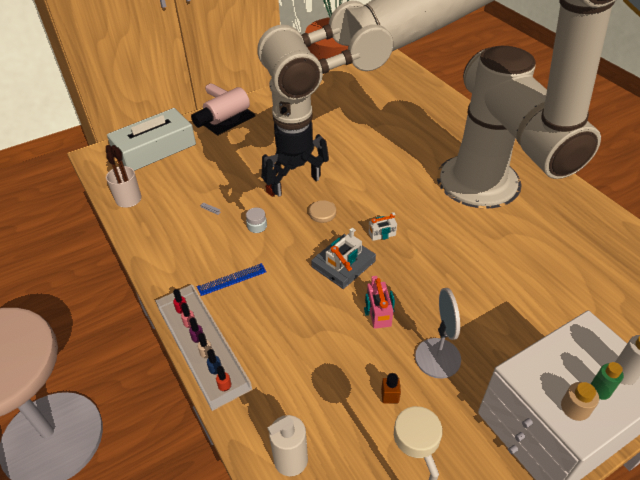

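View pics/side0.png

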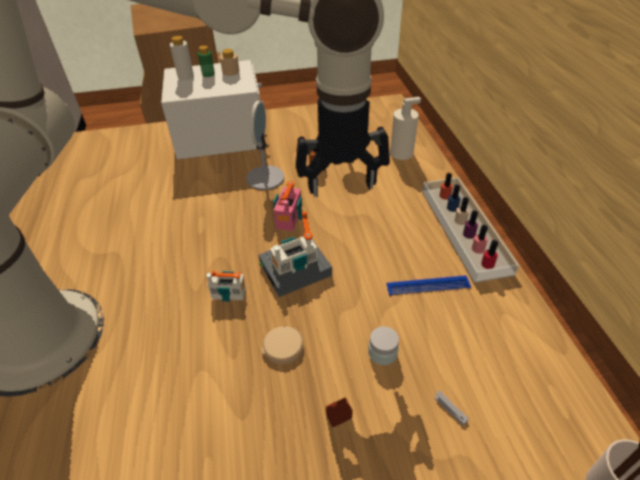

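View pics/wrist0.png

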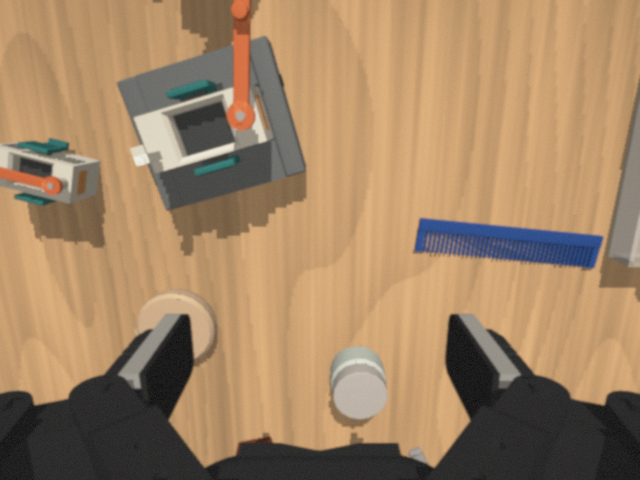

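Run:
```python
from h import *
S={}
for n in('side','scene','wrist'):
    z=np.load(f'pics/{n}0.npz'); s=dict(position=z['p'],eef_rot=z['e']); c,T=camT(n,s); S[n]=(c,T,z['im'],z['d'])
    P=cloud(c,T,z['d']); hsv=cv2.cvtColor(z['im'],cv2.COLOR_RGB2HSV); S[n]+=(P,hsv)
c,T,im,d,P,hsv=S['wrist']
print('cam',T[:3,3]); print('R',T[:3,:3].round(2))
print('toolR',Ro.from_euler('xyz',np.load('pics/wrist0.npz')['e'],degrees=True).as_matrix().round(3))
for nm,u,v,z in[('pivot',240,115,.084),('stud',240,8,.092),('keeper',140,155,.089),('jar',360,390,.046),('comp',178,325,.018)]:
    print(nm,onplane(c,T,u,v,z).round(4),'depth',P[v,u].round(4))
def blob(n,lo,hi,roi):
    c,T,im,d,P,hsv=S[n];m=cv2.inRange(hsv,lo,hi);mm=np.zeros_like(m);x0,y0,x1,y1=roi;mm[y0:y1,x0:x1]=m[y0:y1,x0:x1];return mm
# cedar side
m=blob('side',(0,100,20),(12,255,140),(315,390,365,435))
ys,xs=np.nonzero(m);print('cedar px',len(xs),xs.mean(),ys.mean()); P=S['side'][4][m>0]; print(P[:,2].min(),P[:,2].max(),np.percentile(P[:,2],[10,50,90]))
top=P[P[:,2]>.024];print(len(top),top.mean(0),top.min(0),top.max(0))
im=S['side'][2][380:440,300:380];cv2.imwrite('pics/ced.png',cv2.resize(im[:,:,::-1],None,fx=8,fy=8,interpolation=0))
im=S['wrist'][2][0:230,90:330];cv2.imwrite('pics/cas.png',cv2.resize(im[:,:,::-1],None,fx=3,fy=2.6))
```

```text
cam [0.57382654 0.07206874 0.37179981]
R [[ 1.    0.   -0.  ]
 [-0.   -0.96 -0.28]
 [-0.    0.28 -0.96]]
toolR [[-0.002  1.    -0.   ]
 [ 0.    -0.    -1.   ]
 [-1.    -0.002 -0.   ]]
pivot [0.5224 0.0732 0.084 ] depth [0.5223 0.0732 0.084 ]
stud [0.5269 0.1333 0.092 ] depth [0.5267 0.1336 0.0906]
keeper [0.4571 0.0484 0.089 ] depth [0.4564 0.0482 0.0874]
jar [ 0.609  -0.1583  0.046 ] depth [ 0.6092 -0.1599  0.0437]
comp [ 0.4445 -0.1098  0.018 ] depth [0.5311 0.0119 0.2548]
cedar px 519 338.5472061657033 412.2774566473988
-0.0009005983834766695 0.0328391476172637 [0.00953922 0.02795153 0.03005126]
360 [ 0.50919162 -0.26516546  0.02866849] [ 0.49063131 -0.27938907  0.02407369] [ 0.5281842  -0.24902693  0.03283915]
```

View pics/ced.png

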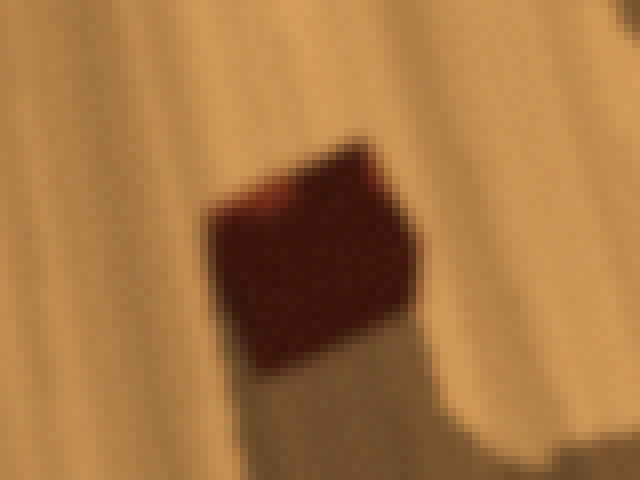

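View pics/cas.png

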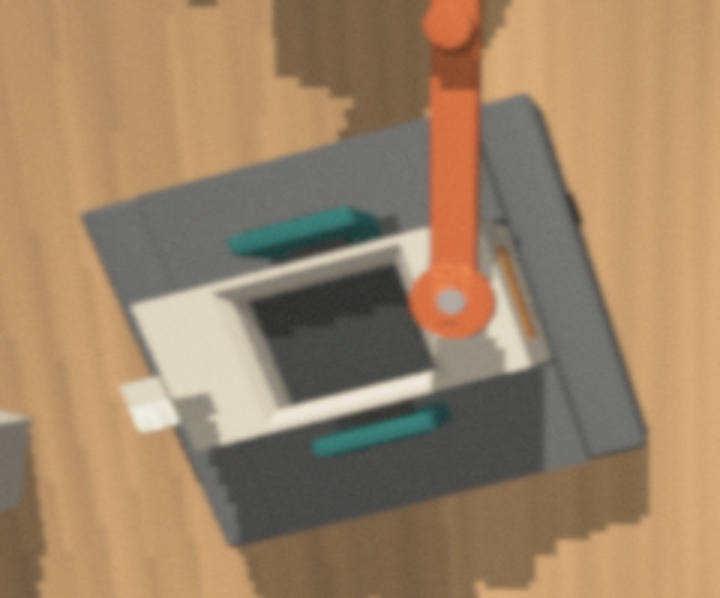

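```bash
python3 -m creep '1 0 -0.01 0.03 0;1 0 -0.01 0.03 0;1 0 -0.01 0.03 0;1 0 -0.01 0.03 0;1 0 -0.01 0.03 0;1 0 -0.01 0.03 0;1 0 -0.005 0.03 0;1 0 0 0 0;1 0 0 0 0'
python3 - <<'E'
from h import *
im,d,s=snap('wrist','w1')
c,T=camT('wrist',s); print(s['position'],s['eef_rot'])
P=cloud(c,T,d)
hsv=cv2.cvtColor(im,cv2.COLOR_RGB2HSV)
m=cv2.inRange(hsv,(0,100,20),(10,255,255)); m[P[...,2]<.02]=0; m[P[...,2]>.04]=0
n,l,st,ce=cv2.connectedComponentsWithStats(m); i=1+st[1:,4].argmax(); m=(l==i).astype(np.uint8)
print(st[i],ce[i]); Q=P[m>0]; print(np.percentile(Q[:,2],[5,50,95]))
cnt=max(cv2.findContours(m,0,1)[0],key=len)
W=np.array([onplane(c,T,x+0.,y+0.,.028)[:2] for x,y in cnt[:,0]])
print(cv2.minAreaRect((W*1000).astype(np.float32)))
E
```

```text
time: 1.05
position: [0.5097, -0.2101, 0.2029]
eef_rot: [-150.0, 89.9, 119.9]
force: [0.4, 0.0, 0.4]
gripper_width: 0.0855
[ 0.50969764 -0.21006401  0.20293906] [-150.01812276   89.93998388  119.90755903]
[ 297  249   44   37 1196] [318.57441472 266.71237458]
[0.0242182  0.02662461 0.02786286]
((507.9720458984375, -260.302978515625), (34.98683547973633, 27.054716110229492), 12.485934257507324)
```

View pics/w1.png

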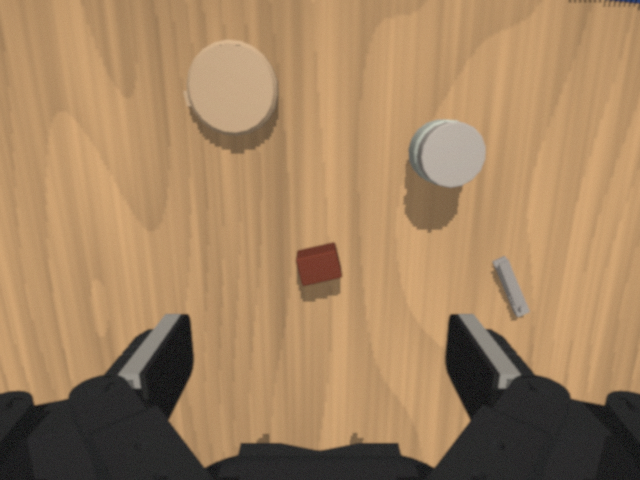

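Run:
```python
from h import *
z=np.load('pics/w1.npz');im=z['im'][230:305,270:370];cv2.imwrite('pics/c1.png',cv2.resize(im[:,:,::-1],None,fx=7,fy=7,interpolation=0))
```

```text
(no output)
```

View pics/c1.png

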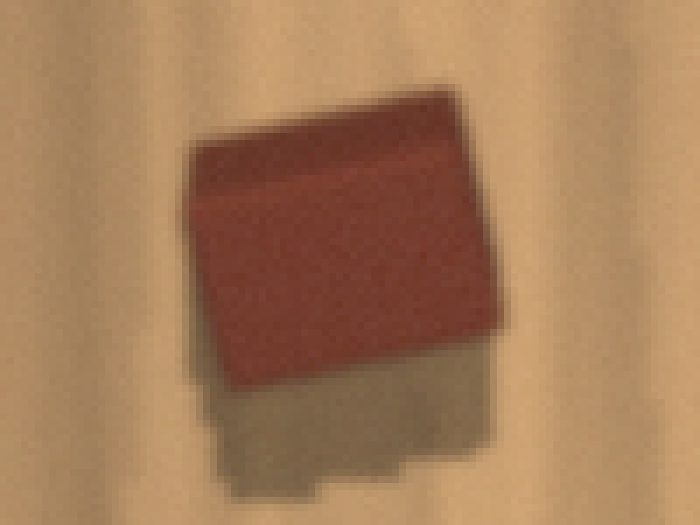

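Run:
```python
from h import *
z=np.load('pics/w1.npz');s=dict(position=z['p'],eef_rot=z['e']);c,T=camT('wrist',s)
W=np.array([onplane(c,T,270+x/7-.5,230+y/7-.5,.028) for x,y in[(190,205),(460,145),(500,322),(235,388)]])
print(W.round(4),W.mean(0)); 
for i in range(4): e=W[(i+1)%4]-W[i];print(np.linalg.norm(e).round(4),np.degrees(np.arctan2(e[1],e[0])).round(1))
# side view check, same top corners (crop 8x, offset 300,380)
c,T=camT('side',None)
V=np.array([onplane(c,T,300+x/8-.5,380+y/8-.5,.028) for x,y in[(205,210),(370,145),(420,235)]]);print('side',V.round(4))
# cassette pocket/dock from w0
z=np.load('pics/wrist0.npz');s=dict(position=z['p'],eef_rot=z['e']);c,T=camT('wrist',s)
g=lambda x,y,h:onplane(c,T,90+x/3-.5,y/2.6-.5,h)
A={'flareTL':(218,293),'TR':(397,250),'BR':(437,375),'BL':(270,420)}
W=np.array([g(*A[k],.064) for k in A]);print(W.round(4),W.mean(0).round(4))
D=np.array([g(*p,.028) for p in[(83,215),(525,95),(645,445),(235,545)]]);print('dock',D.round(4),D.mean(0).round(4))
for i in range(4): e=D[(i+1)%4]-D[i];print(np.linalg.norm(e).round(4),np.degrees(np.arctan2(e[1],e[0])).round(1))
# pink neighbours height map
P=cloud(c,T,z['d']);c2,T2=camT('scene',None)
q=np.load('pics/scene0.npz');P=cloud(c2,T2,q['d']);h=cv2.cvtColor(q['im'],cv2.COLOR_RGB2HSV)
m=np.zeros((480,640),bool);m[275:330,355:405]=1;m&=P[...,2]>.03;print('pink',np.percentile(P[m],[1,50,99],axis=0).round(3))
```

```text
[[ 0.4895 -0.2531  0.028 ]
 [ 0.522  -0.2455  0.028 ]
 [ 0.5271 -0.2682  0.028 ]
 [ 0.4946 -0.2768  0.028 ]] [ 0.50831193 -0.26090512  0.028     ]
0.0334 13.1
0.0232 -77.3
0.0336 -165.2
0.0243 102.2
side [[ 0.4903 -0.2553  0.028 ]
 [ 0.5249 -0.2489  0.028 ]
 [ 0.53   -0.269   0.028 ]]
[[0.4654 0.0752 0.064 ]
 [0.5071 0.0859 0.064 ]
 [0.5144 0.054  0.064 ]
 [0.4743 0.0421 0.064 ]] [0.4903 0.0643 0.064 ]
dock [[ 4.210e-01  9.720e-02  2.800e-02]
 [ 5.331e-01  1.288e-01  2.800e-02]
 [ 5.615e-01  3.100e-02  2.800e-02]
 [ 4.496e-01 -2.000e-04  2.800e-02]] [0.4913 0.0642 0.028 ]
0.1165 15.8
0.1019 -73.9
0.1162 -164.4
0.1015 106.3
pink [[0.471 0.185 0.031]
 [0.505 0.231 0.054]
 [0.535 0.274 0.083]]
```

```bash
python3 -m creep '1 0 0 0 0.1335;1 0 0 0 0.1335;1 0 0 0 0.1335;1 0 0 0 0.1335;1 0 0 0 0.1335;1 0 0 0 0.1335;1 0 0 0 0.1335;1 0 0 0 0.1335;1 0 0 0 0.1335;1 0 0 0 0.1335;1 0.02 0.017 0.0045 0;1 0.02 0.017 0.0045 0;1 0.02 0.0164 0.0041 0;1 0.02 0 0 0;1 0.02 0 0 0;1 0 0 0 0;1 0 0 0 0'
python3 - <<'E'
from h import *
im,d,s=snap('wrist','w2');print(s['position'],s['eef_rot'],s['qpos'])
c,T=camT('wrist',s)
R=Ro.from_euler('xyz',s['eef_rot'],degrees=True).as_matrix();print(R.round(3))
E
```

```text
time: 2.8
position: [0.5093, -0.261, 0.1035]
eef_rot: [-65.6, 90.0, 128.0]
force: [1.1, -0.8, -0.4]
gripper_width: 0.0855
[ 0.50929473 -0.26103064  0.10345035] [-65.55682081  89.96251356 128.03520849] [-3.92351307e+01  1.41917928e+01  9.73640559e+01  8.87910692e-03
  6.84807166e+01  3.71695804e+01]
[[-0.     0.235 -0.972]
 [ 0.001 -0.972 -0.235]
 [-1.    -0.001  0.   ]]
```

View pics/w2.png

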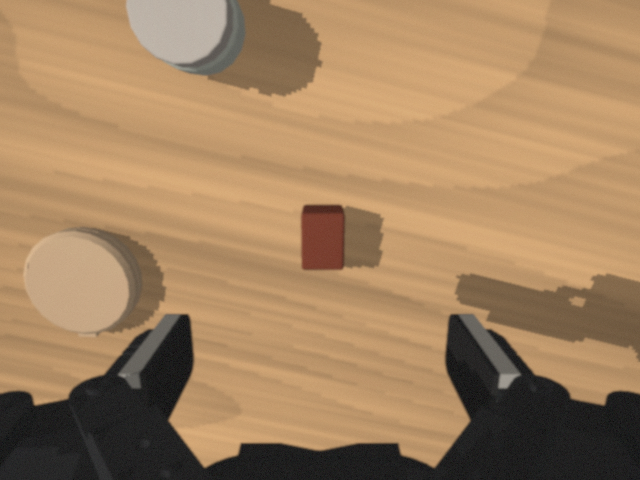

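Run:
```python
from h import *
z=np.load('pics/w2.npz');s=dict(position=z['p'],eef_rot=z['e']);c,T=camT('wrist',s);im,d=z['im'],z['d']
W=np.array([onplane(c,T,x,y,.028) for x,y in[(302,211),(343.5,211),(344.5,269.5),(303,270)]]);m=W.mean(0)
for i in range(4): e=W[(i+1)%4]-W[i];print(np.linalg.norm(e).round(4),np.degrees(np.arctan2(e[1],e[0])).round(1))
R=Ro.from_euler('xyz',s['eef_rot'],degrees=True).as_matrix()
print(m,(R.T@(m-s['position'])).round(4)); P=cloud(c,T,d);print(np.median(P[225:260,310:336],axis=(0,1)))
```

```text
0.0241 -76.4
0.0362 -164.6
0.0251 104.3
0.0365 13.9
[ 0.50933323 -0.26258509  0.028     ] [0.0754 0.0016 0.0003]
[ 0.50832037 -0.26229131  0.026804  ]
```

```bash
python3 -m creep '1 0.02 0.0015 0.0003 0;1 0.02 0 0 0;1 0.02 0 0 0;1 0.02 0 0 0;1 0.0075 0 0 0;1 0 0 0 0;-1 0 0 0 0;-1 0 0 0 0;-1 0 0 0 0;-1 0 0 0 0;-1 0 0 0 0;-1 0 0 0 0;-1 0 0 0 0;-1 0 0 0 0' 30
```

```text
time: 4.25
position: [0.5091, -0.2636, 0.0158]
eef_rot: [-77.2, 90.0, 116.3]
force: [-0.8, -0.7, 0.2]
gripper_width: 0.0001
```

Run:
```python
from h import *
im,d,s=snap('wrist','w3');snap('side','s3');print(s['gripper_width'])
z=np.load('pics/s3.npz')['im'][330:470,250:470];cv2.imwrite('pics/s3c.png',cv2.resize(z[:,:,::-1],None,fx=3.5,fy=3.5))
```

```text
5.4285361648103194e-05
```

View pics/w3.png

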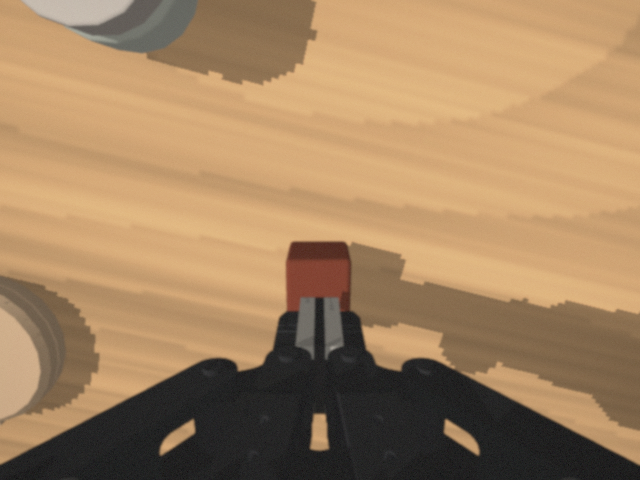

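View pics/s3c.png

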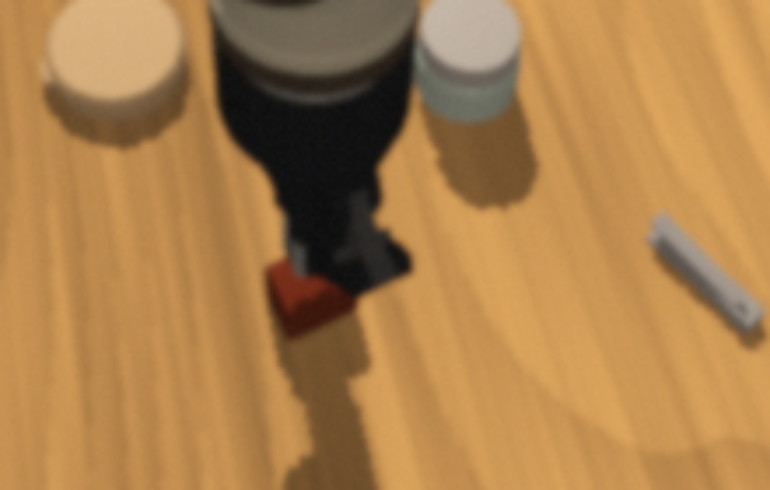

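Run:
```python
from h import *
z=np.load('pics/w3.npz');s=dict(position=z['p'],eef_rot=z['e']);c,T=camT('wrist',s);im,d=z['im'],z['d'];P=cloud(c,T,d)
print(s['position'])
hsv=cv2.cvtColor(im,cv2.COLOR_RGB2HSV);m=cv2.inRange(hsv,(0,100,20),(10,255,255))>0
for r in [246,250,256,262,268,275,285,295,303]: 
    xs=np.nonzero(m[r,260:380])[0]+260; print(r,xs.min(),xs.max(),P[r,318].round(4))
for u,v in[(310,310),(335,310),(310,340),(335,340)]:print('pad',P[v,u].round(4))
z=np.load('pics/s3.npz');c,T=camT('side',None);P=cloud(c,T,z['d']);hsv=cv2.cvtColor(z['im'],cv2.COLOR_RGB2HSV);m=cv2.inRange(hsv,(0,100,20),(12,255,200))>0
m[:400]=0;m[:,:320]=0;m[430:]=0;m[:,358:]=0
Q=P[m];print(len(Q),Q.min(0),Q.max(0)); t=Q[(Q[:,2]>.022)];print(t.mean(0),t.min(0),t.max(0))
print('corners(z28)',[onplane(c,T,250+x/3.5,330+y/3.5,.028).round(4) for x,y in[(268,270),(290,262),(290,310),(355,293)]])
```

```text
[ 0.5090719  -0.26357372  0.01577296]
246 291 346 [ 0.5254 -0.2583  0.0082]
250 290 347 [ 0.5254 -0.2583  0.0138]
256 288 348 [ 0.5255 -0.2583  0.022 ]
262 286 349 [ 0.5245 -0.2586  0.0265]
268 286 350 [ 0.5221 -0.2591  0.0265]
275 287 350 [ 0.5197 -0.2597  0.0279]
285 287 349 [ 0.5157 -0.2607  0.0279]
295 287 349 [ 0.5115 -0.2617  0.0277]
303 287 349 [ 0.5187 -0.26    0.0517]
pad [ 0.518  -0.2575  0.057 ]
pad [ 0.5198 -0.2655  0.0567]
pad [ 0.5179 -0.258   0.0761]
pad [ 0.5191 -0.265   0.0753]
376 [ 0.49052338 -0.3251669   0.00049579] [ 0.52820623 -0.2547569   0.13570606]
[ 0.5034869  -0.27250991  0.03569301] [ 0.49052338 -0.3251669   0.02207919] [ 0.52307349 -0.2547569   0.13570606]
corners(z28) [array([ 0.492, -0.258,  0.028]), array([ 0.5024, -0.2564,  0.028 ]), array([ 0.4976, -0.2779,  0.028 ]), array([ 0.5272, -0.2764,  0.028 ])]
```

Run:
```python
from h import *
for n in('wrist0','w2','w3'):
    z=np.load(f'pics/{n}.npz');c=robot.calibration('wrist');P=cloud(c,np.array(c['hand_eye']),z['d'])
    m=(z['d']>0)&(np.abs(P[...,2])<.02)&(P[...,0]>-.06)&(P[...,0]<(-.012 if n!='w3' else -.016));Q=P[m]
    print(n,len(Q),np.percentile(Q,[0,5,50,95,99,100],axis=0).round(4).tolist())
    for r in ([297,300,305,315,330,350] if n=='w3' else [316,325,340,360]):
        for u in ((308,335) if n=='w3' else (175,465)): print(r,u,P[r,u].round(4),z['im'][r,u])
```

```text
wrist0 4394 [[-0.06, -0.0577, -0.0111], [-0.0593, -0.0536, -0.0104], [-0.0521, 0.0414, -0.0054], [-0.0423, 0.0524, 0.0098], [-0.0403, 0.0549, 0.0115], [-0.0387, 0.0561, 0.0123]]
316 175 [-0.0454 -0.0465 -0.01  ] [153 149 139]
316 465 [-0.0462  0.0451 -0.0104] [151 145 135]
325 175 [-0.0528 -0.044  -0.0107] [49 47 47]
325 465 [-0.0516  0.0434 -0.0101] [89 86 81]
340 175 [-0.0559 -0.0434 -0.0074] [26 27 23]
340 465 [-0.0563  0.0421 -0.0076] [30 33 33]
360 175 [-0.0571 -0.0436 -0.0014] [28 27 28]
360 465 [-0.0583  0.0419 -0.0022] [28 23 24]
w2 4385 [[-0.06, -0.0573, -0.011], [-0.0593, -0.0536, -0.0104], [-0.0522, 0.0415, -0.0054], [-0.0422, 0.0523, 0.0099], [-0.0405, 0.0548, 0.0115], [-0.0388, 0.0561, 0.0125]]
316 175 [-0.0467 -0.046  -0.0107] [107 104  96]
316 465 [-0.0448  0.0456 -0.0097] [105 101  94]
325 175 [-0.0511 -0.0447 -0.0098] [38 36 38]
325 465 [-0.051   0.0436 -0.0098] [63 63 59]
340 175 [-0.0561 -0.0433 -0.0075] [31 34 32]
340 465 [-0.0571  0.0418 -0.0081] [37 35 37]
360 175 [-0.0568 -0.0437 -0.0013] [30 30 31]
360 465 [-0.059   0.0417 -0.0026] [35 35 34]
w3 3199 [[-0.06, -0.0144, -0.0113], [-0.058, -0.0128, -0.0105], [-0.0473, -0.0006, -0.0098], [-0.0337, 0.0114, -0.0058], [-0.0307, 0.0126, -0.0056], [-0.029, 0.013, -0.0053]]
297 308 [-0.03   -0.0047 -0.0098] [113  86  78]
297 335 [-0.0309  0.0047 -0.0102] [117  92  82]
300 308 [-0.0335 -0.0046 -0.0102] [103  99  92]
300 335 [-0.0335  0.0046 -0.0102] [116 112 104]
305 308 [-0.0383 -0.0045 -0.0105] [115 112 104]
305 335 [-0.0372  0.0045 -0.0101] [113 111 104]
315 308 [-0.0455 -0.0043 -0.0104] [116 112 106]
315 335 [-0.0443  0.0043 -0.0098] [114 109 102]
330 308 [-0.0554 -0.0041 -0.0104] [113 112 103]
330 335 [-0.0553  0.0039 -0.0103] [113 110 104]
350 308 [-0.064  -0.0039 -0.0088] [92 91 84]
350 335 [-0.0686  0.0034 -0.0115] [42 42 41]
```

Run:
```python
from h import *
for n,px in(('side',[(314,188),(373,183),(316,180),(372,178)]),('scene',[(278,188),(318,180)])):
    z=np.load(f'pics/{n}0.npz');c,T=camT(n,None);P=cloud(c,T,z['d'])
    Q=P[(np.abs(P[...,0]-.575)<.07)&(np.abs(P[...,1])<.03)&(P[...,2]>.1)&(P[...,2]<.4)&(z['d']>0)];print(n,len(Q),np.percentile(Q[:,2],[0,1,2,5]))
    for u,v in px: print(u,v,P[v,u].round(4))
z=np.load('pics/s3.npz');c,T=camT('side',None);P=cloud(c,T,z['d'])
for v in range(398,416,2): print([ (u,P[v,u].round(3).tolist()) for u in (334,340,346,352,358)])
```

```text
side 3440 [0.24540687 0.2516398  0.25562642 0.26568426]
314 188 [ 0.5274 -0.0096  0.2635]
373 183 [ 0.6256 -0.0097  0.2566]
316 180 [ 0.531  -0.0103  0.2794]
372 178 [ 0.6221 -0.0133  0.27  ]
scene 1915 [0.24161936 0.24801007 0.2521477  0.25995974]
278 188 [0.6213 0.0122 0.269 ]
318 180 [0.5229 0.0094 0.2435]
[(334, [0.5, -0.275, 0.086]), (340, [0.507, -0.283, 0.098]), (346, [0.515, -0.288, 0.103]), (352, [0.517, -0.31, 0.143]), (358, [0.525, -0.311, 0.143])]
[(334, [0.501, -0.271, 0.072]), (340, [0.506, -0.287, 0.1]), (346, [0.514, -0.29, 0.102]), (352, [0.517, -0.311, 0.14]), (358, [0.524, -0.313, 0.142])]
[(334, [0.501, -0.272, 0.068]), (340, [0.505, -0.294, 0.107]), (346, [0.509, -0.308, 0.133]), (352, [0.517, -0.312, 0.137]), (358, [0.524, -0.315, 0.14])]
[(334, [0.501, -0.273, 0.063]), (340, [0.505, -0.293, 0.101]), (346, [0.509, -0.31, 0.132]), (352, [0.516, -0.315, 0.137]), (358, [0.523, -0.317, 0.139])]
[(334, [0.501, -0.272, 0.055]), (340, [0.505, -0.293, 0.095]), (346, [0.509, -0.311, 0.127]), (352, [0.515, -0.318, 0.138]), (358, [0.523, -0.32, 0.138])]
[(334, [0.501, -0.272, 0.048]), (340, [0.509, -0.277, 0.056]), (346, [0.509, -0.312, 0.123]), (352, [0.514, -0.321, 0.139]), (358, [0.522, -0.322, 0.137])]
[(334, [0.502, -0.266, 0.03]), (340, [0.511, -0.267, 0.029]), (346, [0.509, -0.312, 0.118]), (352, [0.514, -0.323, 0.138]), (358, [0.522, -0.323, 0.135])]
[(334, [0.501, -0.269, 0.029]), (340, [0.511, -0.27, 0.028]), (346, [0.52, -0.272, 0.028]), (352, [0.513, -0.326, 0.138]), (358, [0.542, -0.264, 0.002])]
[(334, [0.501, -0.271, 0.027]), (340, [0.51, -0.273, 0.028]), (346, [0.519, -0.275, 0.027]), (352, [0.513, -0.326, 0.133]), (358, [0.541, -0.265, -0.001])]
```

```bash
python3 -m creep '1 0 0 0 0;1 0 0 0 0;1 0 0 0 0;1 0 0 0 0;1 0 0 0 0;1 0 0 0 0;1 0.01 -0.001 0 0;1 0.01 0 0 0;1 0.01 0 0 0;1 0 0 0 0;-1 0 0 0 0;-1 0 0 0 0;-1 0 0 0 0;-1 0 0 0 0;-1 0 0 0 0;-1 0 0 0 0;-1 0 0 0 0;-1 0 0 0 0' 30;  python3 - <<'E'
from h import *
im,d,s=snap('wrist','w4');print(s['gripper_width'],s['position'])
E
```

```text
time: 6.15
position: [0.5093, -0.263, -0.0136]
eef_rot: [129.0, 89.9, -37.4]
force: [-0.0, 0.1, 4.7]
gripper_width: 0.025
0.02499954717980863 [ 0.50930344 -0.26300388 -0.0136448 ]
```

View pics/w4.png

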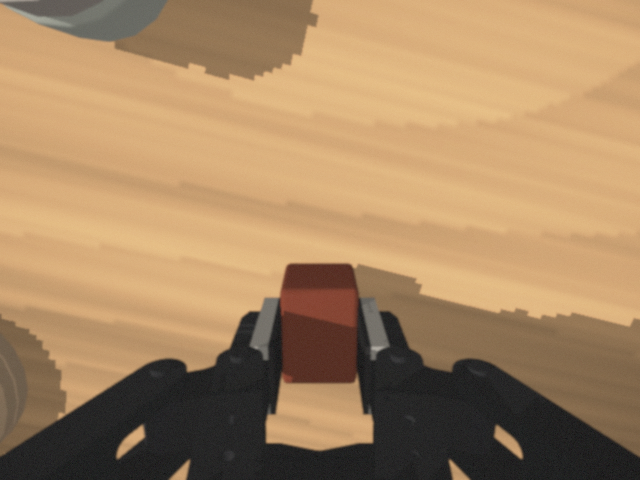

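```bash
python3 -m creep '-1 -0.02 0 0 0;-1 -0.03 0 0 0;-1 -0.03 0 0 0;-1 -0.03 0 0 -0.042;-1 -0.03 -0.03 -0.006 0;-1 -0.02 -0.03 -0.006 0;-1 -0.01 -0.03 -0.006 0;-1 0 -0.03 -0.006 0;-1 0 -0.03 -0.006 0;-1 0 -0.03 -0.006 0;-1 0 0 -0.006 0;-1 0 0 0 0;-1 0 0 0 0';  python3 - <<'E'
from h import *
im,d,s=snap('wrist','w5');print(s['gripper_width'],s['position'],s['qpos'])
print(Ro.from_euler('xyz',s['eef_rot'],degrees=True).as_matrix().round(3))
E
```

```text
time: 7.5
position: [0.4999, -0.0787, 0.1555]
eef_rot: [7.3, 90.0, -156.8]
force: [-0.4, -0.6, 0.1]
gripper_width: 0.0255
0.025478912899039884 [ 0.49985428 -0.07874101  0.15550549] [-2.26410623e+01  1.22738996e+00  1.05455229e+02 -2.69898091e-02
  7.33424903e+01  5.14727523e+01]
[[-0.001  0.274 -0.962]
 [-0.    -0.962 -0.274]
 [-1.     0.     0.001]]
```

View pics/w5.png

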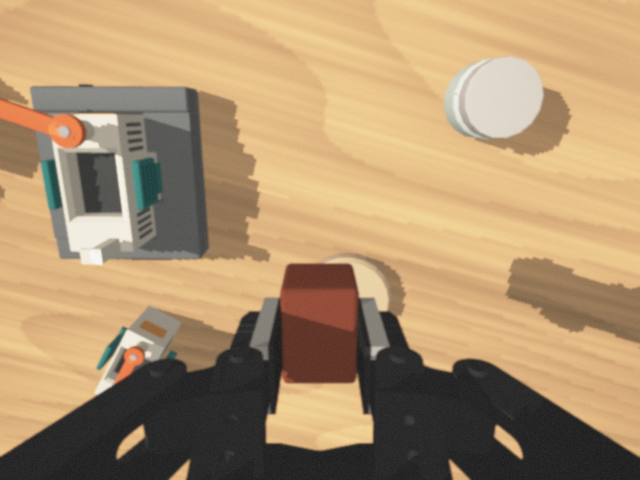

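Run:
```python
from h import *
z=np.load('pics/w5.npz');s=dict(position=z['p'],eef_rot=z['e']);c,T=camT('wrist',s);im,d=z['im'],z['d'];P=cloud(c,T,d)
R=Ro.from_euler('xyz',s['eef_rot'],degrees=True).as_matrix()
cv2.imwrite('pics/w5c.png',cv2.resize(im[70:275,0:230,::-1],None,fx=3.2,fy=2.9))
g=np.array(robot.calibration('wrist')['hand_eye']);Pt=cloud(c,g,d)
for v in range(262,390,6): print(v,Pt[v,320].round(4),im[v,320])
print('pads',[Pt[v,u].round(4).tolist() for v,u in[(300,266),(300,375),(305,265),(305,372)]])
```

```text
262 [ 0.1508 -0.0003  0.0394] [189 153 121]
268 [-0.0189 -0.0005 -0.0166] [100  54  42]
274 [-0.0275 -0.0005 -0.0175] [100  55  43]
280 [-0.032  -0.0006 -0.017 ] [100  54  42]
286 [-0.0386 -0.0006 -0.0175] [105  56  44]
292 [-0.0384 -0.0006 -0.0153] [148  75  56]
298 [-0.0406 -0.0006 -0.0141] [147  75  58]
304 [-0.0401 -0.0006 -0.0117] [149  76  56]
310 [-0.0407 -0.0006 -0.0099] [152  81  61]
316 [-0.0407 -0.0006 -0.0078] [152  80  61]
322 [-0.0411 -0.0006 -0.0058] [133  74  55]
328 [-0.0394 -0.0006 -0.0027] [101  56  45]
334 [-0.0404 -0.0006 -0.001 ] [95 50 39]
340 [-0.0407 -0.0006  0.0011] [98 55 41]
346 [-0.0395 -0.0006  0.004 ] [96 54 42]
352 [-0.0412 -0.0006  0.0053] [97 54 39]
358 [-0.0411 -0.0006  0.0076] [95 47 34]
364 [-0.0404 -0.0006  0.0104] [96 51 39]
370 [-0.0408 -0.0006  0.0125] [97 55 40]
376 [-0.0411 -0.0006  0.0146] [98 56 44]
382 [-0.0406 -0.0006  0.0174] [121  82  58]
388 [ 0.1571 -0.0002  0.1587] [232 194 138]
pads [[-0.0336, -0.0191, -0.0103], [-0.0339, 0.0183, -0.0104], [-0.0376, -0.0189, -0.0102], [-0.0373, 0.0169, -0.0101]]
```

View pics/w5c.png

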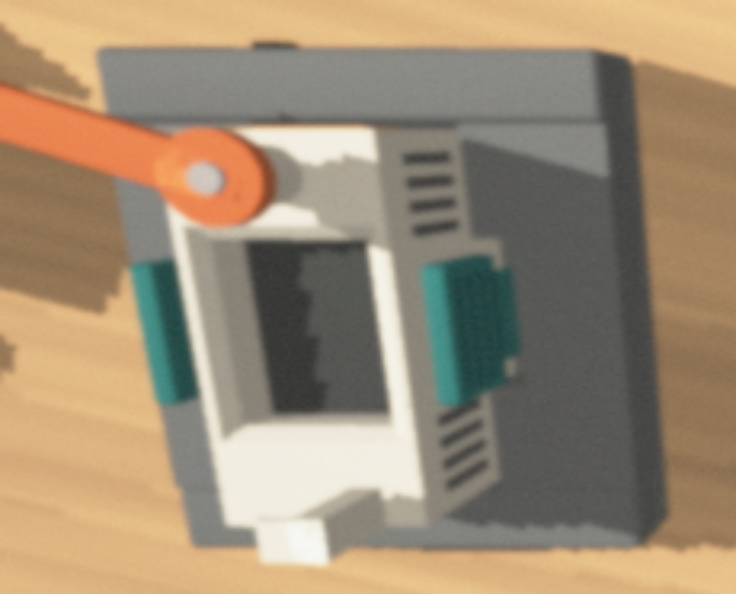

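Run:
```python
from h import *
z=np.load('pics/w5.npz');s=dict(position=z['p'],eef_rot=z['e']);c,T=camT('wrist',s);d=z['d'];P=cloud(c,T,d)
R=Ro.from_euler('xyz',s['eef_rot'],degrees=True).as_matrix()
px=lambda x,y:(x/3.2-.3,70+y/2.9-.3)
g=lambda x,y,h:onplane(c,T,*px(x,y),h)
ang=lambda e:np.degrees(np.arctan2(e[1],e[0])).round(2)
piv=g(205,178,.084);u,v=map(round,px(230,195));print('piv',piv,'depth z near',P[v,u])
ke=g(293,541,.089);a=ang(piv-ke);print('keeper',ke,np.linalg.norm(piv-ke),'yaw',a-np.degrees(np.arctan2(6,70)))
D=[g(*p,.028) for p in[(98,50),(597,50),(645,545),(192,545)]];print('dock',np.array(D).round(4),np.mean(D,0).round(4),ang(D[0]-D[3]),ang(D[1]-D[2]),ang(D[0]-D[1])-90,ang(D[3]-D[2])-90)
fl=np.array([g(*p,.064) for p in[(187,230),(372,240),(395,430),(225,437)]]);print('flare',fl.round(4),fl.mean(0).round(4))
fo=np.array([g(*p,.049) for p in[(247,242),(368,242),(390,413),(270,413)]]);print('floor',fo.round(4))
for y in(15.9,):
    t=np.radians(y);pk=piv-.033*np.array([np.cos(t),np.sin(t),0]);print('pocket',pk)
    print('tool d', (R.T@(pk-s['position'])).round(4))
```

```text
piv [0.5222506  0.07286184 0.084     ] depth z near [0.51982673 0.0695229  0.08146284]
keeper [0.45689007 0.04697922 0.089     ] 0.0704763001275642 yaw 16.700907546212235
dock [[ 0.5338  0.1275  0.028 ]
 [ 0.5615  0.0298  0.028 ]
 [ 0.4491 -0.0029  0.028 ]
 [ 0.4208  0.0963  0.028 ]] [0.4913 0.0626 0.028 ] 15.46 16.21 15.870000000000005 15.879999999999995
flare [[0.5071 0.0858 0.064 ]
 [0.5145 0.0524 0.064 ]
 [0.4757 0.0423 0.064 ]
 [0.4651 0.074  0.064 ]] [0.4906 0.0636 0.064 ]
floor [[0.5043 0.0825 0.049 ]
 [0.5108 0.0595 0.049 ]
 [0.4741 0.0497 0.049 ]
 [0.4674 0.0734 0.049 ]]
pocket [0.49051314 0.06382119 0.084     ]
tool d [ 0.0715 -0.1397 -0.0301]
```

```bash
python3 -m creep '-1 0 -0.02 -0.005 0;-1 0 -0.02 -0.005 0;-1 0 -0.02 -0.005 0;-1 0 -0.02 -0.005 0;-1 0 -0.02 -0.005 0;-1 0 -0.02 -0.005 0;-1 0 -0.0193 0 0;-1 0.02 0 0 0;-1 0.02 0 0 0;-1 0.02 0 0 0;-1 0.02 0 0 0;-1 0.01 0 0 0;-1 0 0 0 0;-1 0 0 0 0';  python3 - <<'E'
from h import *
im,d,s=snap('wrist','w6');print(s['gripper_width'],s['position'],s['force']);im,d,s=snap('side','s6')
cv2.imwrite('pics/s6c.png',cv2.resize(im[180:310,220:380,::-1],None,fx=4.5,fy=4.5))
E
```

```text
time: 8.95
position: [0.4911, 0.0637, 0.0664]
eef_rot: [154.3, 90.0, -9.8]
force: [-0.2, -0.2, -0.1]
gripper_width: 0.0253
0.025295155620977464 [0.49111161 0.06370493 0.06639518] [-0.16360727 -0.18227307 -0.06406425]
```

View pics/w6.png

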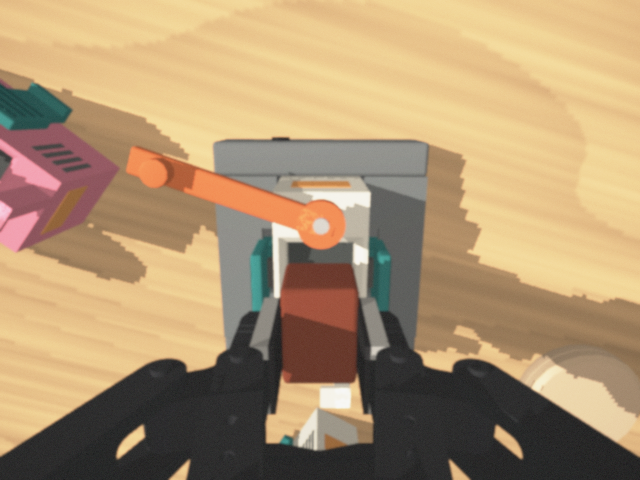

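View pics/s6c.png

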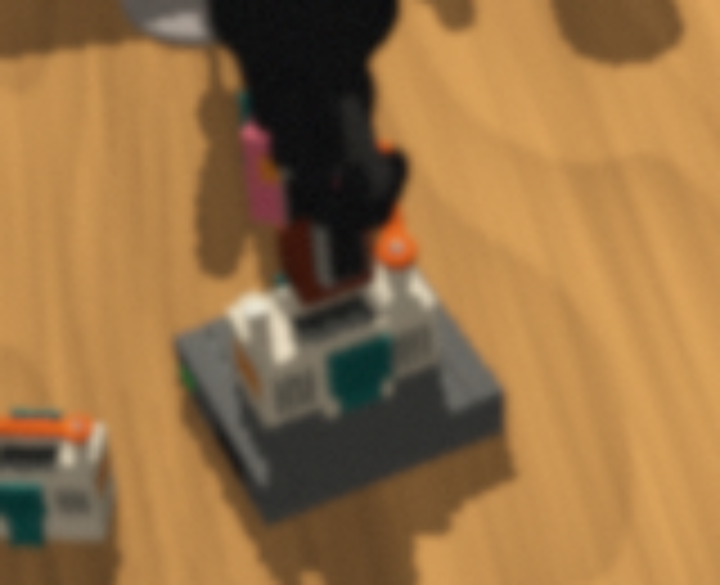

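```bash
python3 - <<'E'
from h import *
z=np.load('pics/w6.npz');s=dict(position=z['p'],eef_rot=z['e']);c,T=camT('wrist',s)
R=Ro.from_euler('xyz',s['eef_rot'],degrees=True).as_matrix()
for p,h in (((320.5,226),.084),((155,173),.092)): print((R.T@(onplane(c,T,*p,h)-s['position'])).round(4))
E
python3 -m creep '-1 0.01 0 0.0003 0;-1 0.005 0 0 0;-1 0.005 0 0 0;-1 0.005 0 0 0;-1 0.003 0 0 0;-1 0 0 0 0'
```

```text
[-0.0176 -0.0004 -0.0324]
[-0.0256 -0.0556 -0.0527]
time: 9.65
position: [0.4898, 0.0641, 0.0372]
eef_rot: [-24.4, 89.9, 171.6]
force: [-0.9, -0.9, 0.1]
gripper_width: 0.0254
```

```bash
python3 -m creep '-1 0.0015 0 0 0;-1 0 0 0 0;0 0 0 0 0;0 0 0 0 0;0 0 0 0 0;0 0 0 0 0;0 -0.01 0 0 0;0 -0.02 0 0 0;0 -0.02 0 0 0;0 -0.02 0 0 0;0 -0.02 0 0 0;0 0 0 0 0'
python3 - <<'E'
from h import *
im,d,s=snap('wrist','w7');print(s['gripper_width'],s['position'],s['force']);im,d,s=snap('side','s7')
cv2.imwrite('pics/s7c.png',cv2.resize(im[180:310,220:380,::-1],None,fx=4.5,fy=4.5))
E
```

```text
time: 10.85
position: [0.4928, 0.0639, 0.13]
eef_rot: [158.0, 89.6, -6.1]
force: [0.8, -0.2, 0.3]
gripper_width: 0.0427
0.04265888785687517 [0.49284537 0.06385253 0.13001254] [ 0.75989017 -0.22231139  0.28929058]
```

View pics/w7.png

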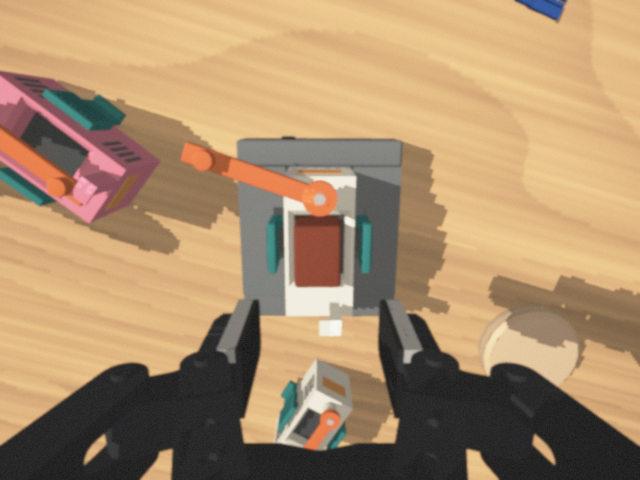

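View pics/s7c.png

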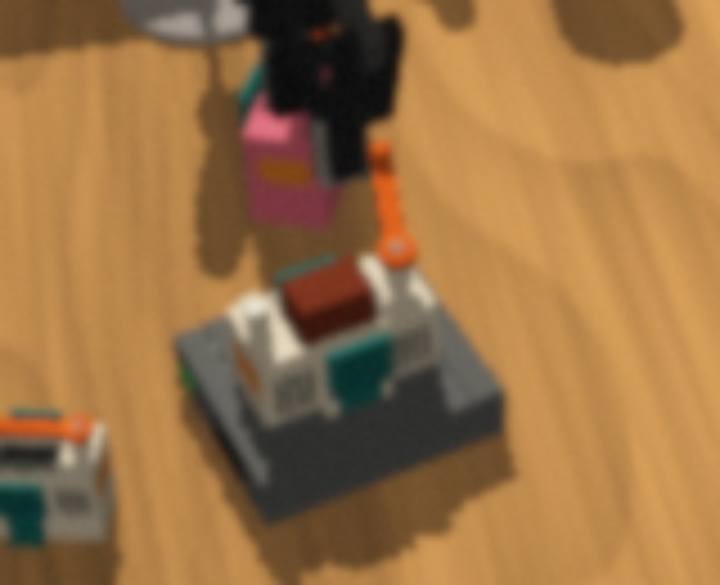

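Run:
```python
from h import *
z=np.load('pics/w7.npz');s=dict(position=z['p'],eef_rot=z['e']);c,T=camT('wrist',s);P=cloud(c,T,z['d'])
print('top',np.median(P[235:275,302:334],axis=(0,1)).round(4),'casstop',np.median(P[295:308,295:315],axis=(0,1)).round(4))
for r in(235,275):print(r,P[r,300:336:7,2].round(4))
m=(P[...,2]>.072)&(P[...,2]<.081);m[:215]=0;m[292:]=0;m[:,:285]=0;m[:,350:]=0;print(P[m].mean(0).round(4))
print('piv',onplane(c,T,319,199,.084).round(4),'stud',onplane(c,T,201,156,.092).round(4),P[156,201].round(4))
q=robot.read_state();print(q['position'],q['eef_rot'],q['qpos'])
```

```text
top [0.491  0.0651 0.0758] casstop [0.4569 0.0634 0.0629]
235 [0.0764 0.0764 0.0771 0.0768 0.0754 0.076 ]
275 [0.0754 0.0759 0.076  0.0752 0.0755 0.0755]
[0.4902 0.0648 0.0757]
piv [0.5222 0.0731 0.084 ] stud [0.5281 0.1332 0.092 ] [0.5278 0.1336 0.0904]
[0.49042183 0.06408512 0.12654164] [160.57890879  89.94678187  -3.50501776] [-6.58669166e+00  1.29168942e+00  1.08866470e+02  3.04869968e-03
  6.97886992e+01  6.74961829e+01]
```

```bash
python3 -m creep '-1 0 0 0 -0.133;-1 0 0 0 -0.133;-1 0 0 0 -0.133;-1 0 0 0 -0.133;-1 0 0 0 -0.133;-1 0 0 0 -0.133;-1 0 0 0 -0.133;-1 0 0 0 -0.133;-1 0 0 0 -0.133;-1 0 0.016 -0.024 0;-1 0 0.016 -0.024 0;-1 0 0.0148 -0.0245 0;-1 0.02 0 0 0;-1 0.02 0 0 0;-1 0.01 0 0 0;-1 0 0 0 0;-1 0 0 0 0'
python3 - <<'E'
from h import *
im,d,s=snap('wrist','w8');print(s['gripper_width'],s['position'],s['force'],s['qpos']);
print(Ro.from_euler('xyz',s['eef_rot'],degrees=True).as_matrix().round(3))
im,d,s=snap('side','s8')
cv2.imwrite('pics/s8c.png',cv2.resize(im[160:290,230:390,::-1],None,fx=4.5,fy=4.5))
E
```

```text
time: 12.65
position: [0.5436, 0.1316, 0.0763]
eef_rot: [-83.7, 90.0, -179.2]
force: [-0.1, 0.8, -0.1]
gripper_width: 0.0
1.7721704306789973e-06 [0.54364135 0.13161693 0.07625282] [-0.06477429  0.82362345 -0.10477236] [1.23165102e+00 1.43898881e+01 1.00526673e+02 2.10215307e-04
 6.51099467e+01 6.74639960e+00]
[[-0.     0.995 -0.096]
 [-0.    -0.096 -0.995]
 [-1.    -0.     0.   ]]
```

View pics/w8.png

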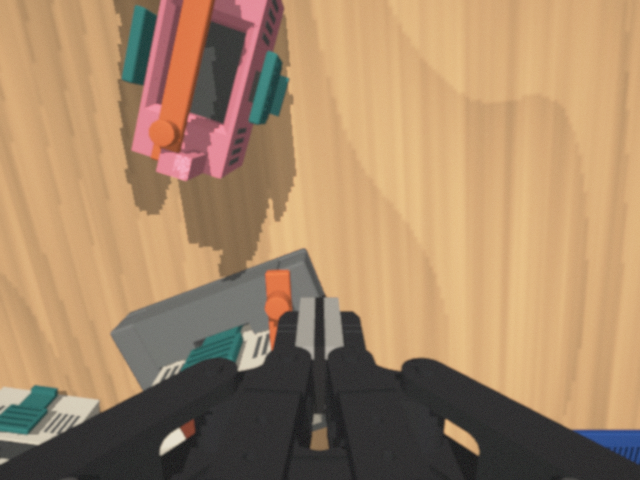

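View pics/s8c.png

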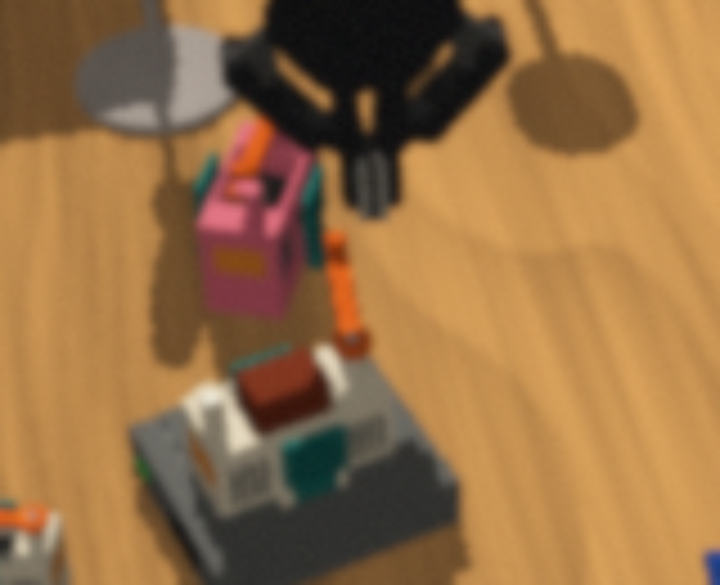

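```bash
python3 - <<'E'
from h import *
z=np.load('pics/w8.npz');s=dict(position=z['p'],eef_rot=z['e']);c,T=camT('wrist',s);P=cloud(c,T,z['d'])
R=Ro.from_euler('xyz',s['eef_rot'],degrees=True).as_matrix()
st=onplane(c,T,278,305,.092);print(st,(R.T@(st-s['position'])).round(4),P[305,278])
print('pivot tool',(R.T@(np.array([.5222,.0731,.084])-s['position'])).round(4))
th=.12;a,b=.0097,-.060;print(a*np.cos(th)+b*np.sin(th)-a,b*np.cos(th)-a*np.sin(th)-b)
E
python3 -m creep '-1 0.01 0 0 0;-1 0.0095 0 0 0;-1 0 0 0 0;-1 0 -0.003 0 0;-1 0 0 0 0'
```

```text
[0.52683444 0.1347903  0.092     ] [-0.0157 -0.017  -0.0015] [0.52667047 0.13429912 0.09089891]
pivot tool [-0.0077 -0.0157  0.0603]
-0.0072524886695526595 -0.000729726561934492
time: 13.25
position: [0.5405, 0.1321, 0.0568]
eef_rot: [-86.6, 90.0, 177.9]
force: [-0.9, 0.2, 0.3]
gripper_width: -0.0001
```

```bash
python3 -m creep '-1 0 -0.003 0 0;-1 0 -0.0073 -0.0007 -0.12;-1 0 -0.0073 -0.0007 -0.12;-1 0 -0.0073 -0.0007 -0.12;-1 0 -0.0073 -0.0007 -0.12;-1 0 0 0 0'
python3 - <<'E'
from h import *
im,d,s=snap('wrist','w9');print(s['gripper_width'],s['position'],s['force'],s['qpos']);
R=Ro.from_euler('xyz',s['eef_rot'],degrees=True).as_matrix();print((R.T@(np.array([.5222,.0731,.084])-s['position'])).round(4),R[:,1])
im,d,s=snap('side','s9')
cv2.imwrite('pics/s9c.png',cv2.resize(im[160:290,230:390,::-1],None,fx=4.5,fy=4.5))
E
```

```text
time: 13.85
position: [0.5082, 0.1327, 0.0572]
eef_rot: [54.4, 90.0, -13.6]
force: [-0.5, 0.7, 2.2]
gripper_width: 0.0002
0.00021302919181880265 [0.5082419  0.13273793 0.05717819] [-0.48484806  0.66487736  2.15972365] [ 1.44391527e+00  1.12736884e+01  1.06709485e+02 -2.16132303e-03
  6.20097351e+01 -2.05833252e+01]
[-0.0268 -0.0094  0.0605] [9.26999002e-01 3.75063779e-01 1.04162562e-04]
```

View pics/w9.png

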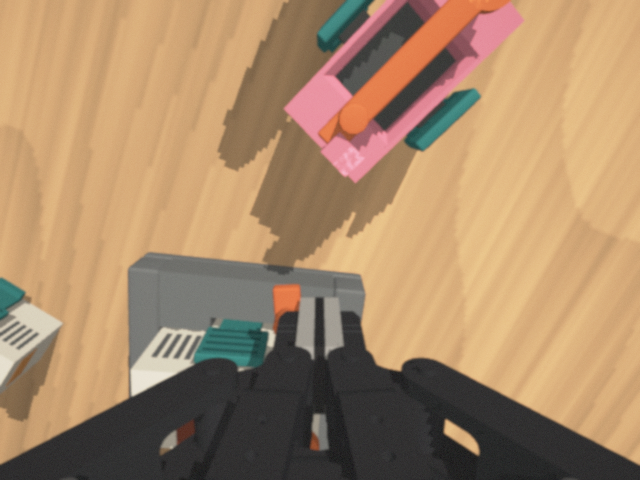

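View pics/s9c.png

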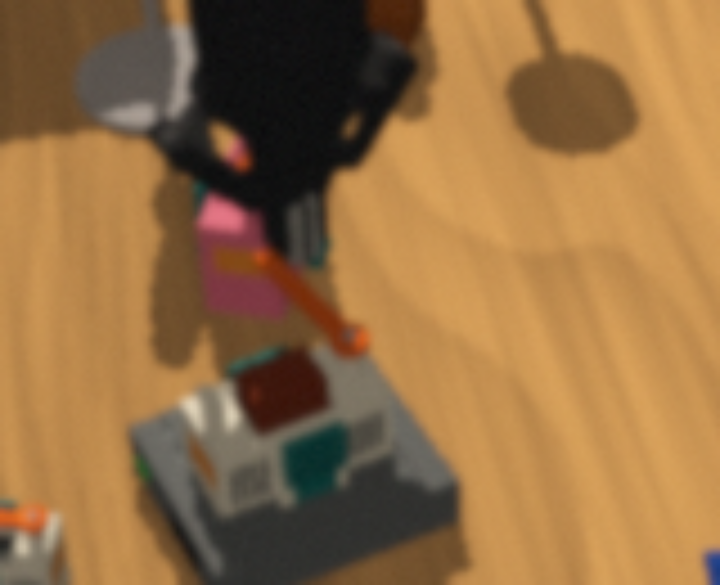

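```bash
python3 -m creep '-1 -0.001 -0.0073 -0.0007 -0.12;-1 0 -0.0073 -0.0007 -0.12;-1 0 -0.0073 -0.0007 -0.12;-1 0 -0.0073 -0.0007 -0.12;-1 0 -0.0073 -0.0007 -0.12;-1 0 -0.0073 -0.0007 -0.12;-1 0 -0.0073 -0.0007 -0.12;-1 0 -0.0073 -0.0007 -0.12;-1 0 0 0 0;-1 0 0 0 0'
python3 - <<'E'
from h import *
im,d,s=snap('side','s10');print(s['gripper_width'],s['position'],s['force'],s['qpos']);
R=Ro.from_euler('xyz',s['eef_rot'],degrees=True).as_matrix();print((R.T@(np.array([.5222,.0731,.084])-s['position'])).round(4),R[:,1])
cv2.imwrite('pics/s10c.png',cv2.resize(im[160:290,230:390,::-1],None,fx=4.5,fy=4.5))
E
```

```text
time: 14.95
position: [0.466, 0.0959, 0.0578]
eef_rot: [161.9, 90.0, 148.7]
force: [-1.0, 0.2, 0.4]
gripper_width: 0.0001
5.94141787100533e-05 [0.46600748 0.09594901 0.05779091] [-1.0299631   0.16432598  0.37440624] [-2.96292222e+00  4.20918411e+00  1.14538157e+02  1.67164362e-03
  6.12553764e+01 -7.97178189e+01]
[-0.0262 -0.0094  0.0599] [2.29130861e-01 9.73395628e-01 1.67031872e-05]
```

View pics/s10c.png

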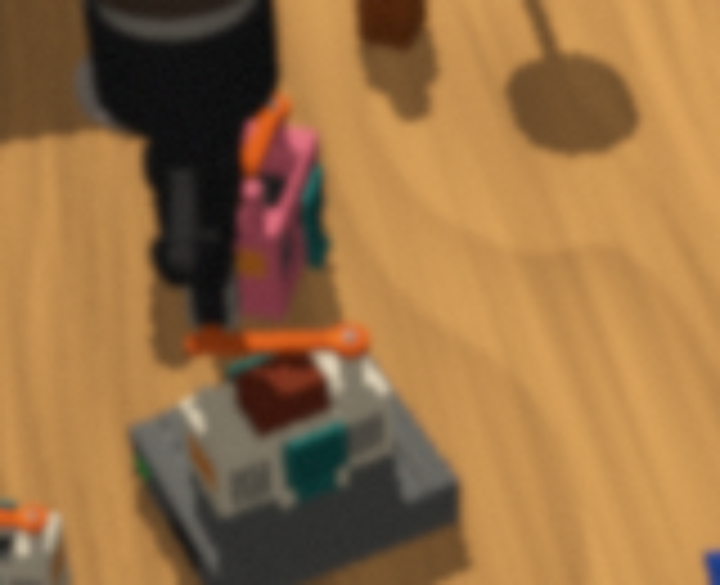

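```bash
python3 -m creep '-1 0 -0.0073 -0.0007 -0.12;-1 0 -0.0073 -0.0007 -0.12;-1 0 -0.0073 -0.0007 -0.12;-1 0 0 0 0;-1 0 -0.0073 -0.0007 -0.12;-1 0 -0.0019 -0.0001 -0.03;-1 0 0 0 0;-1 0 0 0 0'
python3 - <<'E'
from h import *
im,d,s=snap('side','s11');print(s['gripper_width'],s['position'],s['force'],s['qpos']);
R=Ro.from_euler('xyz',s['eef_rot'],degrees=True).as_matrix();print((R.T@(np.array([.5222,.0731,.084])-s['position'])).round(4),R[:,1])
cv2.imwrite('pics/s11c.png',cv2.resize(im[160:290,230:390,::-1],None,fx=4.5,fy=4.5))
E
```

```text
time: 15.8
position: [0.462, 0.0657, 0.0577]
eef_rot: [134.7, 90.0, 150.7]
force: [-0.5, 0.3, 0.5]
gripper_width: -0.0003
-0.0002795481436178263 [0.46201118 0.06568498 0.05766315] [-0.48360887  0.32181627  0.49210946] [-6.80317473e+00  2.88755887e+00  1.15949779e+02  1.01737161e-02
  6.11842310e+01 -1.12859265e+02]
[-0.0264 -0.0095  0.0599] [-2.76495936e-01  9.61015043e-01  2.89570986e-04]
```

View pics/s11c.png

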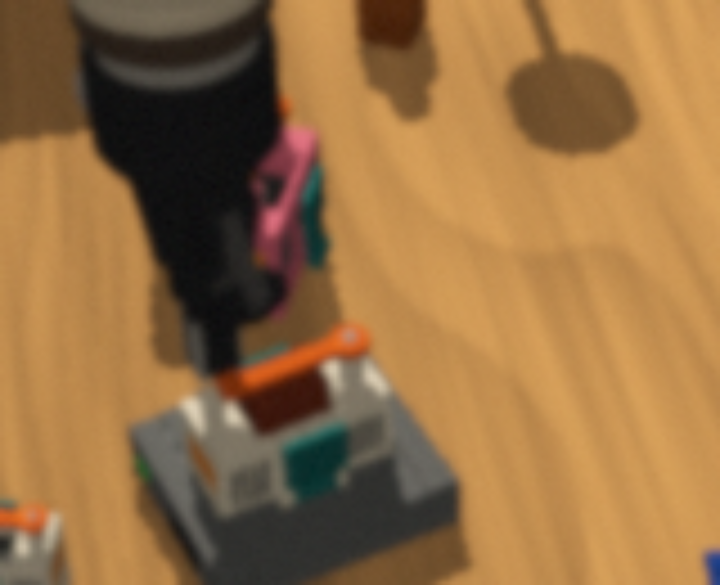

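```bash
python3 -m creep '-1 0 -0.001 0 0;-1 0 0 0 0'; python3 -m creep '-1 0 -0.001 0 0;-1 0 0 0 0'
```

```text
time: 16.05
position: [0.4624, 0.0645, 0.0579]
eef_rot: [115.9, 90.0, 132.0]
force: [-0.8, 0.5, 0.8]
gripper_width: 0.0002
time: 16.25
position: [0.4627, 0.0636, 0.0579]
eef_rot: [78.8, 90.0, 95.0]
force: [-1.6, 2.2, 2.3]
gripper_width: -0.0001
```

```bash
python3 -m creep '-1 0 -0.001 0 0;-1 0 0 0 0;-1 0 0 0 0'; python3 -m creep '-1 0 0.004 0 0;-1 0 0.006 0 0;-1 -0.01 0 0 0;-1 -0.02 0 0 0;-1 -0.02 0 0 0;-1 -0.02 0 0 0;-1 0 0 0 0;-1 0 0 0 0'
python3 - <<'E'
from h import *
im,d,s=snap('wrist','w12');print(s['position'],s['force']);c,T=camT('wrist',s)
R=Ro.from_euler('xyz',s['eef_rot'],degrees=True).as_matrix();print(R[:,1])
E
```

```text
time: 16.55
position: [0.4628, 0.0631, 0.0579]
eef_rot: [84.8, 89.9, 101.0]
force: [-1.5, 5.3, 3.3]
gripper_width: 0.0002
time: 17.35
position: [0.4604, 0.0719, 0.1281]
eef_rot: [-37.4, 89.9, -21.1]
force: [-0.5, -0.6, 1.1]
gripper_width: -0.0
[0.46039857 0.07187486 0.12805837] [-0.5151992  -0.62571472  1.06633038]
[-2.79498464e-01  9.60145875e-01 -7.12505138e-04]
```

View pics/w12.png

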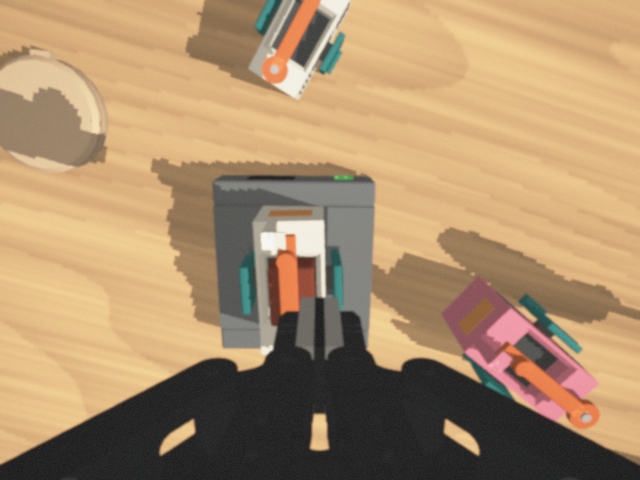

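```bash
python3 -m creep '1 0 -0.008 0.0134 0;1 0 -0.0077 0.0134 0;1 0 0 0 0;1 0 0 0 0;1 0 0 0 0;1 0 0 0 0;1 0 0 0 0'
python3 - <<'E'
from h import *
im,d,s=snap('wrist','w13');print(s['position'],s['force'],s['gripper_width']);c,T=camT('wrist',s)
R=Ro.from_euler('xyz',s['eef_rot'],degrees=True).as_matrix();print(R[:,1])
E
```

```text
time: 18.1
position: [0.4898, 0.0646, 0.1277]
eef_rot: [161.4, 90.0, 177.6]
force: [0.6, -0.0, -0.5]
gripper_width: 0.0857
[0.48983194 0.06458433 0.127703  ] [ 0.59413063 -0.03517739 -0.54188082] 0.08571848950250267
[-2.79649371e-01  9.60102193e-01  8.88271237e-05]
```

View pics/w13.png

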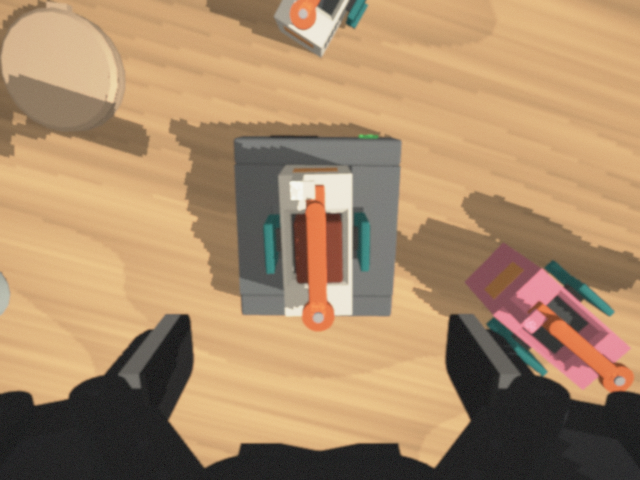

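Run:
```python
from h import *
z=np.load('pics/w13.npz');s=dict(position=z['p'],eef_rot=z['e']);c,T=camT('wrist',s);P=cloud(c,T,z['d'])
R=Ro.from_euler('xyz',s['eef_rot'],degrees=True).as_matrix()
t=lambda u,v,h:(R.T@(onplane(c,T,u,v,h)-s['position'])).round(4)
piv=t(318,318,.084);print('piv',piv)
for v in(200,225,250,275):
    h=cv2.cvtColor(z['im'],cv2.COLOR_RGB2HSV);xs=np.nonzero((h[v,290:345,0]<14)&(h[v,290:345,1]>170)&(z['im'][v,290:345,0]>150))[0]+290
    q=t((xs.min()+xs.max())/2,v,.084);print(v,xs.min(),xs.max(),q,np.degrees(np.arctan2(q[1]-piv[1],piv[2]-q[2])).round(2))
m=cv2.inRange(h,(80,80,40),(100,255,200));m[:200]=0;m[285:]=0;m[:,:250]=0;m[:,380:]=0
for v in(220,245,268):
    xs=np.nonzero(m[v])[0];print(v,xs.min(),xs.max(),t(xs.min()-.5,v,.064),t(xs.max()+.5,v,.064))
ys=np.nonzero(m.any(1))[0];print(ys.min(),ys.max(),t(320,ys.min(),.064)[2],t(320,ys.max(),.064)[2])
```

```text
piv [0.0437 0.0003 0.0332]
200 317 320 [ 0.0437  0.0006 -0.0319] 0.26
225 307 322 [ 0.0437 -0.0014 -0.019 ] -1.87
250 307 323 [ 0.0437 -0.0012 -0.0056] -2.21
275 308 325 [ 0.0437 -0.0005  0.0082] -1.83
220 266 366 [ 0.0637 -0.0289 -0.0169] [ 0.0637  0.0273 -0.0169]
245 264 369 [ 0.0637 -0.0306 -0.0024] [ 0.0637  0.0295 -0.0023]
268 266 368 [ 0.0637 -0.0299  0.0115] [0.0637 0.0294 0.0115]
213 273 -0.0209 0.0145
```

Run:
```python
from h import *
for n in ('w13','w5','w12'):
    z=np.load(f'pics/{n}.npz');c=robot.calibration('wrist');Pt=cloud(c,np.array(c['hand_eye']),z['d'])
    for u,v in((320,448),(320,455),(320,470),(270,465),(370,465)):print(n,u,v,Pt[v,u].round(4),z['im'][v,u])
```

```text
w13 320 448 [0.1289 0.0017 0.1956] [216 173 122]
w13 320 455 [-0.1023  0.001  -0.0103] [38 40 37]
w13 320 470 [-0.1066  0.001  -0.011 ] [33 33 36]
w13 270 465 [-0.1059 -0.0081 -0.0114] [36 34 33]
w13 370 465 [-0.1053  0.0101 -0.0109] [37 39 38]
w5 320 448 [0.1562 0.0018 0.2201] [225 183 132]
w5 320 455 [-0.1027  0.001  -0.0108] [36 34 33]
w5 320 470 [-0.1075  0.001  -0.0119] [31 26 31]
w5 270 465 [-0.1058 -0.0081 -0.0114] [35 37 34]
w5 370 465 [-0.1051  0.0102 -0.0107] [34 33 34]
w12 320 448 [0.1285 0.0017 0.1953] [229 190 136]
w12 320 455 [-0.1022  0.001  -0.0103] [35 35 32]
w12 320 470 [-0.1073  0.001  -0.0117] [40 38 40]
w12 270 465 [-0.1123 -0.0072 -0.0176] [40 38 38]
w12 370 465 [-0.1117  0.0092 -0.017 ] [27 32 30]
```

```bash
python3 -m creep '1 0.02 0 0 0;1 0.02 0 0 0;1 0.02 0 0 0;1 0.02 0 0 0;1 0.02 0 0 0;1 0.01 0 0 0;1 0.007 0 0 0;1 0.006 0 0 0;1 0 0 0 0;1 0 0 0 0'
python3 - <<'E'
from h import *
im,d,s=snap('wrist','w14');print(s['position'],s['force'],s['gripper_width'])
im,d,s=snap('side','s14');cv2.imwrite('pics/s14c.png',cv2.resize(im[160:300,230:390,::-1],None,fx=4.2,fy=4.2))
E
```

```text
time: 19.15
position: [0.4908, 0.0644, 0.0054]
eef_rot: [-22.2, 89.9, -5.9]
force: [-0.8, -0.0, 0.4]
gripper_width: 0.0856
[0.4908178  0.06439497 0.00538673] [-0.75919675 -0.02312531  0.36495574] 0.08559109438257093
```

View pics/w14.png

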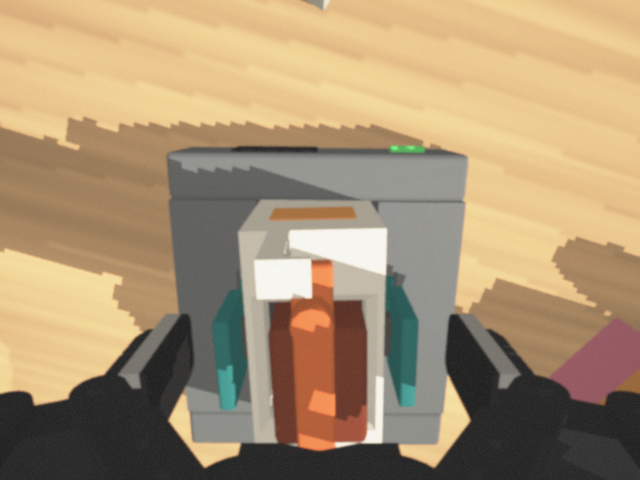

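View pics/s14c.png

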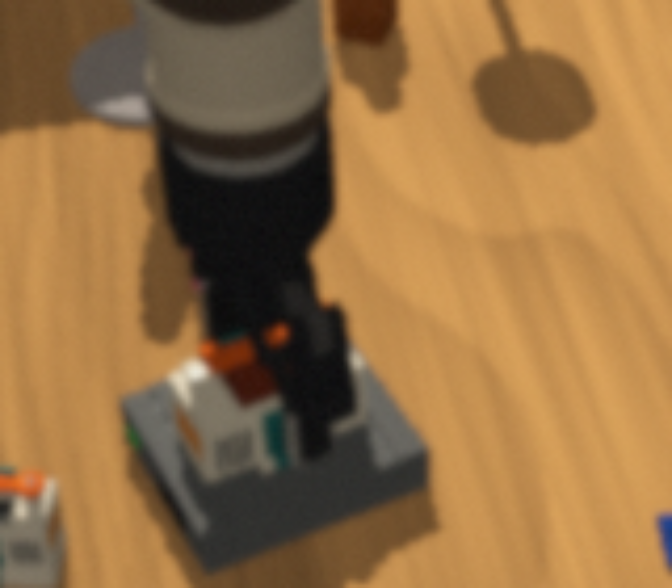

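```bash
python3 -m creep '-1 0 0 0 0;-1 0 0 0 0;-1 0 0 0 0;-1 0 0 0 0;-1 0 0 0 0;-1 0 0 0 0;-1 0 0 0 0;-1 0 0 0 0;-1 0 0 0 0' 45
python3 - <<'E'
from h import *
im,d,s=snap('wrist','w15');print(s['position'],s['force'],s['gripper_width'])
im,d,s=snap('side','s15');cv2.imwrite('pics/s15c.png',cv2.resize(im[160:300,230:390,::-1],None,fx=4.2,fy=4.2))
E
```

```text
time: 20.15
position: [0.4915, 0.0638, 0.0069]
eef_rot: [-55.0, 89.9, -38.7]
force: [-5.1, -2.6, 14.4]
gripper_width: 0.0469
[0.49147564 0.06380157 0.00690148] [-5.11301748 -2.56562606 14.35891836] 0.04686093019483458
```

View pics/w15.png

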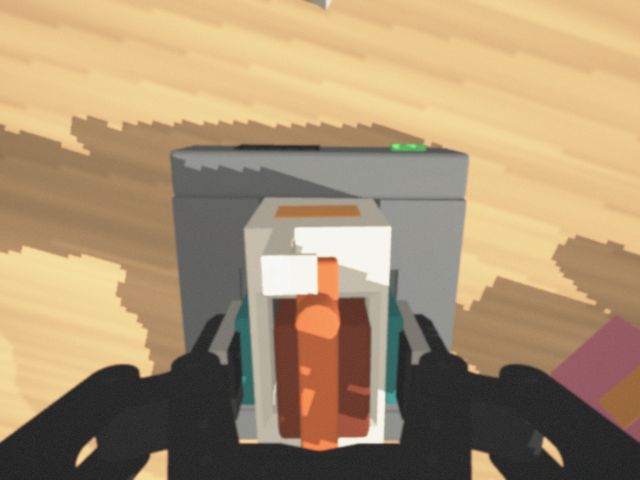

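View pics/s15c.png

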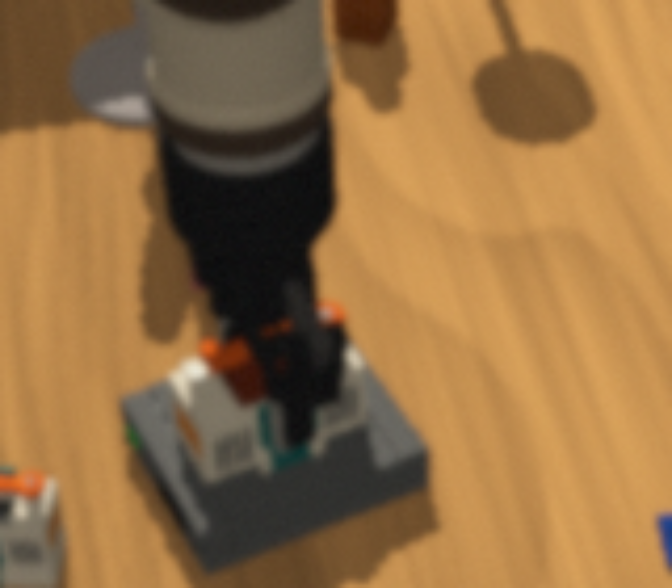

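```bash
python3 -m creep '-1 -0.002 0 0 0;-1 -0.002 0 0 0;-1 -0.002 0 0 0;-1 -0.002 0 0 0;-1 -0.002 0 0 0;-1 0 0 0 0'
python3 - <<'E'
from h import *
im,d,s=snap('side','s16');print(s['position'],s['force'],s['gripper_width']);cv2.imwrite('pics/s16c.png',cv2.resize(im[160:300,230:390,::-1],None,fx=4.2,fy=4.2))
E
```

```text
time: 20.85
position: [0.4904, 0.0642, 0.015]
eef_rot: [-74.2, 90.0, -57.9]
force: [2.0, -2.8, -2.9]
gripper_width: 0.0462
[0.490431   0.06418451 0.01500516] [ 2.01560303 -2.77401061 -2.88535196] 0.046164188358213384
```

View pics/s16c.png

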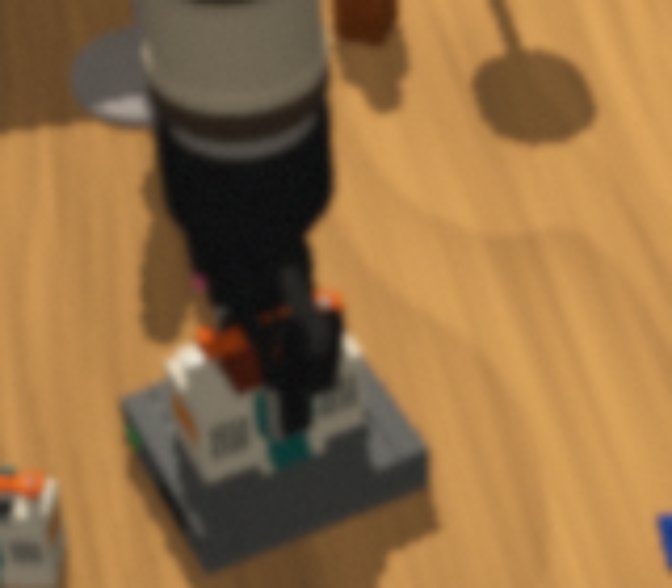

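```bash
python3 -m creep '-1 -0.004 0 0 0;-1 -0.004 0 0 0;-1 -0.004 0 0 0;-1 -0.004 0 0 0;-1 -0.004 0 0 0;-1 -0.004 0 0 0;-1 -0.005 0 0 0;-1 -0.005 0 0 0;-1 -0.005 0 0 0;-1 -0.005 0 0 0;-1 -0.005 0 0 0;-1 -0.005 0 0 0;-1 -0.004 0 0 0;-1 0 0 0 0;-1 0 0 0 0;-1 0 0 0 0'
python3 - <<'E'
from h import *
im,d,s=snap('side','s17');print(s['position'],s['force'],s['gripper_width']);cv2.imwrite('pics/s17c.png',cv2.resize(im[140:290,220:390,::-1],None,fx=4,fy=4))
snap('wrist','w17');im,d,s=snap('scene','c17');cv2.imwrite('pics/c17c.png',cv2.resize(im[160:300,270:430,::-1],None,fx=4,fy=4))
E
```

```text
time: 22.5
position: [0.49, 0.0645, 0.0725]
eef_rot: [157.9, 90.0, 174.1]
force: [0.5, -0.4, -2.2]
gripper_width: 0.0462
[0.48996295 0.06445275 0.07250123] [ 0.48673294 -0.39340524 -2.20514154] 0.04617951697830185
```

View pics/s17c.png

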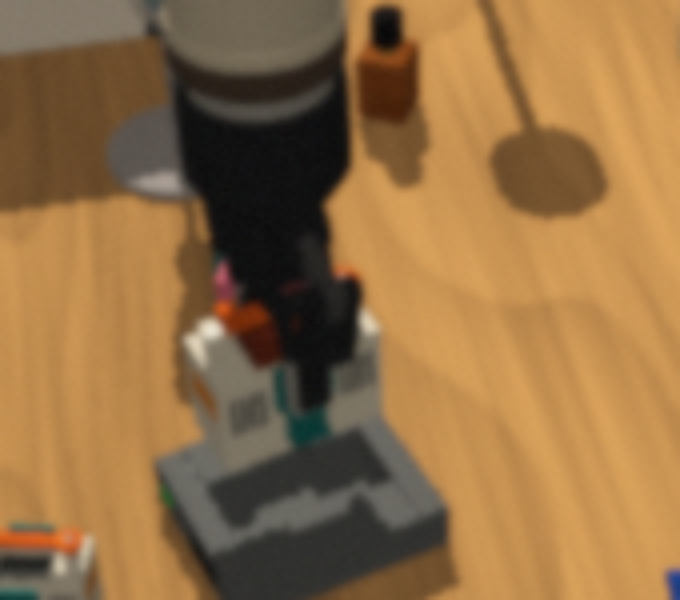

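View pics/w17.png

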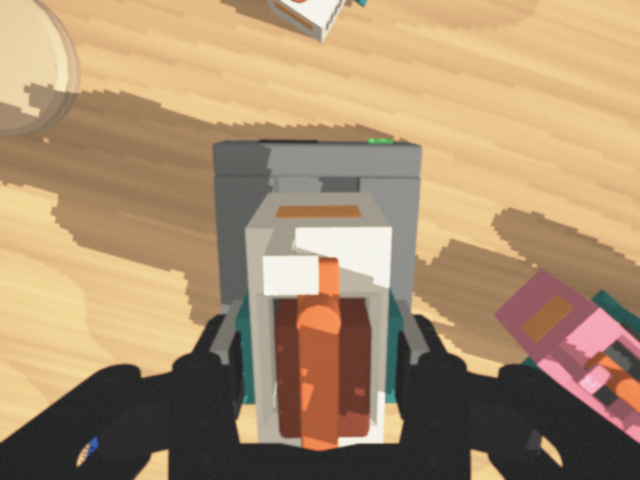

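View pics/c17c.png

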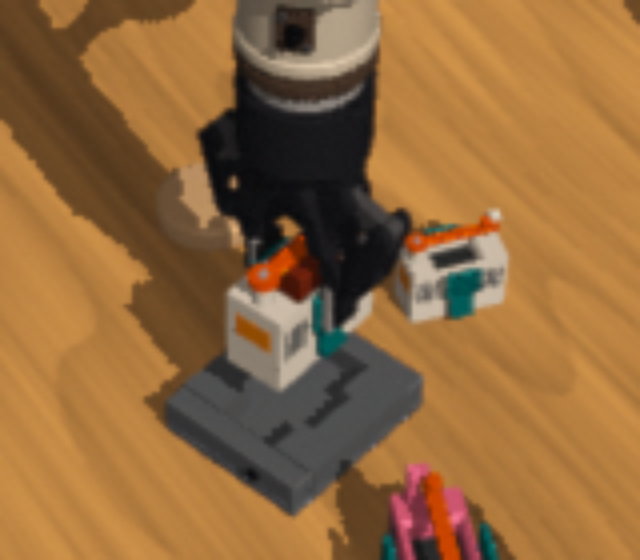

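Run:
```python
from h import *
z=np.load('pics/w17.npz');s=dict(position=z['p'],eef_rot=z['e']);c,T=camT('wrist',s);P=cloud(c,T,z['d'])
for u,v in((340,240),(340,255),(375,260),(376,300),(376,400),(380,430),(285,360),(350,360),(285,415),(350,415),(318,318)):print(u,v,P[v,u].round(4))
q=robot.read_state();print(q['position'],q['qd'].round(3),q['force'],q['gripper_width'])
t=lambda u,v,h:onplane(c,T,u,v,h)
R=Ro.from_euler('xyz',s['eef_rot'],degrees=True).as_matrix()
Pt=cloud(c,np.array(c['hand_eye']),z['d'])
h=cv2.cvtColor(z['im'],cv2.COLOR_RGB2HSV)
for v in(345,360,380): print(v,[Pt[v,u].round(4).tolist() for u in(238,246,395)])
```

```text
340 240 [0.4503 0.0598 0.1277]
340 255 [0.4548 0.0612 0.1265]
375 260 [0.4531 0.0709 0.1279]
376 300 [0.4652 0.0754 0.126 ]
376 400 [0.4964 0.0855 0.128 ]
380 430 [0.5063 0.0901 0.1283]
285 360 [0.4827 0.0537 0.1409]
350 360 [0.4778 0.0703 0.1411]
285 415 [0.4997 0.0582 0.1405]
350 415 [0.4945 0.0755 0.1408]
318 318 [0.4612 0.0566 0.1563]
[0.4900417  0.06446006 0.07253075] [ 0.018 -0.018  0.03  -0.011 -0.044 -0.057] [ 0.53583384  0.22219847 -2.43197672] 0.0463833353591529
345 [[-0.0603, -0.0222, -0.0098], [-0.0559, -0.0208, -0.0073], [-0.0555, 0.0234, -0.007]]
360 [[-0.0624, -0.0221, -0.0062], [-0.0563, -0.021, -0.0025], [-0.0547, 0.0238, -0.0015]]
380 [[-0.0633, -0.0222, -0.0004], [-0.0552, -0.0215, 0.0051], [-0.0561, 0.0239, 0.0045]]
```

```bash
python3 -c "
from bench import robot
print(robot.close_job())"
```

```text
the job is handed in; nothing more can be done
None
```

The job is handed in at about 22.7 s. I seated the cedar block, shut the lever, and lifted the cassette out of its dock by the squeezed catches. It was still held, level and still, above the dock when I handed in. The tool reports no verdict, so these are my own last checks:

| Check | Last reading |
|---|---|
| Cassette underside above the vanity top | about 71.5 mm, some 43 mm over the dock rim |
| Cassette level | top even to 1–2 mm, the depth noise |
| Distance from dock middle | within a few mm |
| Block standing proud of the pocket | 13 mm |
| Lever | about 0–2° off shut, measured before the lift; the last picture shows it still in its keeper |
| Gripper opening, grip 45 N | 46 mm, below the 50 mm expected with both catches fully in |
| Weight carried | 2.2–2.4 N |

- **Fingertip position:** The real fingertips end about 29 mm short of the reported TCP with the fingers shut, and about 41 mm short when open. All three cameras showed the same, against the text. My first grasp closed on air above the block because of this. I corrected for it in every later move.
- **Catches:** I could not see their travel or contact forces directly. That they are in rests on the gripper opening, the clean release from the dock and the weight carried. The opening reads 4 mm under the stated 50 mm, which I put down to pad give, since the block also read about 1 mm narrow.
- **Other things on the vanity:** My moves kept clear of them, and the pictures showed nothing out of place, but I did not measure their positions again at the end.

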